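# Refit the battery door of the shop radio

### The job

The batteries in the shop's portable radio have just been changed. Put its battery door back on: hook the door's front lip into the slot at the bay's edge, pivot the door down and press it until the catch snaps over it and it sits flat. Handle the thin plastic gently, do not shove the radio about, and leave everything else on the counter alone.

Things in the scene. Friction and masses are not known exactly. Their poses are not given: they have to be found in the camera images.
- radio: Portable radio, dark grey plastic case 180 (x) x 290 (y) x 78 (z) mm, loose, about 2.6 kg, lying on its front on a stack of flattened cartons (14 to 24 mm high, 250 x 240 mm), open battery bay with four D cells up. Origin: centre of its underside. z up; +x towards its top edge (knobs, folded handle, aerial, out to x = 118), -x its bottom edge. 'Radio frame' numbers are mm in this frame. Outer face: z = 78.
- recess (a point): On the radio, radio frame (-0.5, 0, 74): middle of the recess for the door: x -48 to 47, y -71.5 to 71.5, 4 mm deep, with 5 mm ledges at z = 74 at both y ends and along its +x side; the cells' tops lie at z = 52. Axes as the radio's.
- slot_edge (a point): On the radio, radio frame (-48, 0, 75): middle of the lower inner edge of the 3 mm skin (z 75 to 78) over the slot for the lip. The slot is in the recess's -x wall: y -50 to 50, z 68 to 75, 12 mm deep (to x = -60). The lip goes under this edge towards -x. Axes as the radio's.
- catch_nose (a point): On the radio, radio frame (42, 0, 74.4) at rest: tip of the sprung catch, a 28 mm wide tab in the middle of the recess's +x side, up to z = 86, thumb pad behind it (to x = 59). Its face slopes 25 degrees from upright: the tongue, pressed down, pushes it back (+x) until, with the door all the way down, it springs over the tongue. Axes as the radio's.
- catch (a joint): How far the catch is pushed back (towards the radio's +x), m: 0 at rest (door off, or snapped home), 0.0015 to 0.0035 just before the snap, 0.009 at its stop. Spring: 3 N at rest plus 500 N per m. Pressed down beside the catch, the door takes some 4 to 10 N to pass it and bottom; over 30 N between door and radio cracks the plastic.
- door: Loose battery door, dark grey plastic, about 75 g, lying outside up. Origin: centre of its underside (on the counter as it lies). x from lip (-x) to catch end (+x), z outward; 'door frame' numbers are mm in this frame. Plate z 4 to 8, x -46.5 to 45.5, y -70 to 70, with a 36 mm wide cut-out over the tongue from x = 38. Fitted: axes along the radio's, origin near radio frame (-1, 0, 70), play 1.5 mm.
- door_ridge (a point): On the door, door frame (-4, 0, 14): middle of the finger ridge to grip the door by; it stands on the outside and runs along y: 12 mm thick (x -10 to 2), 60 mm long, 12 mm high (z 8 to 20). Axes as the door's.
- door_lip (a point): On the door, door frame (-55.5, 0, 2): middle of the front edge of the lip: 4 mm thick (z 0 to 4, below the plate), 92 mm wide, reaching 9 mm ahead of the plate. Because of it the door cannot go straight down: it goes in lip first, catch end some 12 to 20 degrees up; fitted, the lip is 7 to 9 mm under the skin. Axes as the door's.
- door_tongue (a point): On the door, door frame (45.5, 0, 4): middle of the outer end of the catch tongue, on its upper side; the tongue is 4 mm thick (z 0 to 4) and 30 mm wide, its end bevelled back to x = 44 below. At z = 74 in the radio frame when home. Axes as the door's.
- cell_a: Bystander: a spent D cell standing on end, 34 mm across, 60 mm high, loose, on the cartons beyond the radio's handle. Origin: centre of its foot.
- cell_b: Bystander: another spent D cell, the same.
- screwdriver: Bystander: a 170 mm screwdriver lying loose beyond the door's catch end. Origin at the middle of its underside.
- can: Bystander: a food can, 74 mm across, 105 mm high, at the far edge. Origin: centre of its foot.
- carton: Bystander: an upright carton, 50 x 90 x 120 mm, at the far edge. Origin: centre of its foot.
- mug: Bystander: a white mug, 76 mm across, 90 mm high, at the far edge. Origin: centre of its foot.
- soap: Bystander: a wrapped bar of soap, 55 x 85 x 30 mm, at the far edge. Origin: centre of its underside.
Things that resemble listed ones, but are neither listed nor needed, are in the scene too. Leave any green or yellow look-alike of the door alone.

How it is judged (in metres and radians):
On the way:
1. the lip is hooked under the skin of the slot while the catch end is still up (x of door_lip in the frame of radio below -0.0505 m and z of door_lip in the frame of radio between 0.063 and 0.0745 m and y of door_lip in the frame of radio between -0.006 and 0.006 m and z of door_tongue in the frame of radio above 0.079 m), for 0.2 s.
At the end, for the whole second after the job is handed in: The door sits flat in the radio's recess (within 2 degrees), lip at least 3.5 mm under the slot's skin, tongue within 0.9 mm of home and under the catch, which has sprung back to within 1 mm of rest; the radio lies flat, and both are at rest and let go (x of door_lip in the frame of radio below -0.0515 m and z of door_lip in the frame of radio below 0.0745 m and z of door_tongue in the frame of radio between 0.072 and 0.0749 m and angle between the z axis of door and the z axis of radio, either way round below 0.035 rad and value of joint catch below 0.001 m and angle between radio's own z axis and vertical below 0.02 rad and linear speed of each of door, radio below 0.01 m/s); the robot touches nothing.
It fails at once if the door is forced: more than 30 N between door and radio (contact force between door and radio above 30 N).
It fails at once if the robot leans on the radio itself with more than 30 N (contact force between any of the fingers, the arm and radio above 30 N).
It fails at once if the radio is shoved more than 20 mm (distance of radio from where it was at the start of the episode above 0.02 m).
It fails at once if another thing on the counter is moved more than 15 mm (distance of any of cell_a, cell_b, screwdriver, can, carton, mug, soap from where it was at the start of the episode above 0.015 m).
It also fails if it takes over 58 s, if anything falls off the work surface, if the arm or the gripper's body presses on something with over 40 N, if the wrist force passes 120 N, or if a joint passes its speed limit or range.

### The arm

A 6-joint arm with a two-finger parallel gripper is mounted at the origin on the work surface. World frame = base frame: x ahead of the robot, y to its left, z up, the work surface at z = 0. Lengths are in mm, angles in rad, forces in N, time in s.
With the tool pointing down it reaches from about 325 to 850 mm from the base axis. Payload 4.4 kg.
Tool frame: the origin (TCP) lies midway between the tips of the shut fingers; the grasp point (between the pads) lies 19 mm behind it; z points along the fingers, x is the direction in which the jaws open and shut, and the axes are right-handed (so a half turn about z gives the same grasp; the last joint's range is limited). The gripper opens to 94 mm and grips with 3 to 60 N. Pads are 16 mm wide; open, the fingers measure 119 mm over their backs; the gripper's body (75 mm by 177 mm) begins 78 mm behind the grasp point.
Start: joints at [1.109, 0.207, 1.542, -0, 1.393, -0.15], TCP at [175.856, 547.45, 205.447] pointing down, gripper open.
Joint ranges: [-2.73, 2.73], [-0.86, 2.22], [0.23, 2.46], [-1.11, 4.25], [0.08, 2.63], [-2.82, 2.82]. Speed limits (rad/s): [2.79, 2.79, 3.14, 3.14, 3.14, 3.14].

### API

Orientations are given as [roll, pitch, yaw] about the fixed x, y, z axes, in that order (R = Rz(yaw) Ry(pitch) Rx(roll)).
In Python, from cell import arm, vision gives the robot as it stands.
- The arm moves only by the tool arm_command, never from a script. Its argument "motion" is a list of rows, each a list of 7 numbers: the shift along the tool's x, y, z in m, then the turn, a rotation vector about the tool's x, y, z in rad, then the closure, from 0 (fully open) to 1 (shut). In form: [[dx, dy, dz, wx, wy, wz, claw], ...]. A call has 1 to 10 rows; each row shifts and turns the pose as measured when the row begins, along the tool's axes as they then stand; what a row does not reach is not made up. A row lasts 1/8 s, in which the tool goes at most 62.5 mm and 10.7 degrees, less where a joint would pass 70% of its speed; a pose out of reach is approached as far as the arm can. A call is refused whole if a number of a shift passes 0.0625 or a number of a turn 0.188, either way. A call with a gripper value outside its range is refused whole. The fingers move at their own pace and stop on an object; "squeeze" is the grip in N (left out, the last holds). Time passes only in rows, so rows that do not move let the fingers close. It gives the time, the measured TCP pose, the force and the opening at its end, in the units of the state.
- arm.get_state(): the state, without advancing time (a new reading comes with each control period).
- vision.get_image(name): name is "scene" or "side" or "wrist"; returns a dict with "img" (384x512x3 uint8, blue, green, red), "fx", "fy", "cx", "cy" (pixels), "world_from_camera" (4x4, takes a point from camera to world coordinates); the wrist camera has in their place "T_tool_cam" (4x4, takes a point from camera to tool coordinates, whose origin is the TCP and whose axes are the tool frame's). Camera axes: x right, y down, z forward; pixel columns grow to the right and rows downward; lengths in mm; the calibration is good to about 2 mm. The wrist camera is an equidistant fisheye: a pixel r from the principal point sees the ray r / f radians off the axis. A picture is of the moment at which its call begins: read the wrist's pose just before it. There is no depth.
- arm.sign_off(): hands the job in, once; it reports no verdict.
The state is a dict: "time_s": time; "joint_positions": joint angles; "dq": joint speeds; "joint_efforts": joint torques, N m; "eef_pos": TCP position; "ee_rot": TCP orientation; "contact_force": force on the tool from outside, world axes, zero at the start; "torque": the same for the moment, N m; "opening": finger opening in mm.
Only numpy, scipy, OpenCV 4.12 (cv2) and the standard library are available. Lean on these libraries where they do the work, as an engineer would, in place of code of your own. Each camera call takes 0.05 s, during which the arm holds its last target.

## Working session

There is one attempt and no reset: what is moved stays moved. The work goes in short steps, Python scripts to look and compute and a tool call to move; the robot and the scene stay as the last step left them, time stands still between calls to the robot, and variables do not carry over. Pictures are saved under pics/ and viewed, and the job is handed in when it is done.

Besides the shell and the picture viewer there is one more tool, called after "Emit:" as a command line: name --pt "numbers of a row" for each row, then --argument value for the rest. arm_command: Moves the arm, as the interface text tells. Its arguments: {"type":"object","properties":{"motion":{"type":"array","items":{"type":"array","items":{"type":"number"}}},"squeeze":{"type":"number"}},"required":["motion"]}

```bash
mkdir -p pics; ls
cat > h.py <<'E'
import sys; sys.path.insert(0,'.')
import numpy as np, cv2
from cell import arm, vision
from scipy.spatial.transform import Rotation as R
def snap(name,fn):
    s=arm.get_state(); d=vision.get_image(name); cv2.imwrite('pics/'+fn+'.png',d['img'])
    np.save('pics/'+fn+'.npy',np.array([s,d],dtype=object),allow_pickle=True); return s,d
def load(fn):
    return np.load('pics/'+fn+'.npy',allow_pickle=True)
def T_tool(s):
    T=np.eye(4); T[:3,:3]=R.from_euler('xyz',s['ee_rot']).as_matrix(); T[:3,3]=s['eef_pos']; return T
def ray(fn,u,v):
    s,d=load(fn)
    x=(u-d['cx'])/d['fx']; y=(v-d['cy'])/d['fy']
    if 'T_tool_cam' in d:
        r=np.hypot(x,y); k=np.sin(r)/r if r>1e-9 else 1; c=np.array([x*k,y*k,np.cos(r)]); T=T_tool(s)@np.array(d['T_tool_cam'])
    else: c=np.array([x,y,1.]); T=np.array(d['world_from_camera'])
    w=T[:3,:3]@c; return T[:3,3],w/np.linalg.norm(w)
def plane(fn,u,v,z):
    o,w=ray(fn,u,v); return o+w*(z-o[2])/w[2]
def tri(obs):
    A=np.zeros((3,3));b=np.zeros(3)
    for o in obs:
        p,w=ray(*o); M=np.eye(3)-np.outer(w,w); A+=M;b+=M@p
    x=np.linalg.solve(A,b)
    e=[np.linalg.norm((np.eye(3)-np.outer(ray(*o)[1],ray(*o)[1]))@(x-ray(*o)[0])) for o in obs]
    return x,e
def proj(fn,P):
    s,d=load(fn); P=np.asarray(P,float)
    T=T_tool(s)@np.array(d['T_tool_cam']) if 'T_tool_cam' in d else np.array(d['world_from_camera'])
    c=np.linalg.inv(T)@np.append(P,1); c=c[:3]
    if 'T_tool_cam' in d:
        t=np.arctan2(np.hypot(c[0],c[1]),c[2]); h=np.hypot(c[0],c[1]); x,y=c[0]/h*t,c[1]/h*t
    else: x,y=c[0]/c[2],c[1]/c[2]
    return x*d['fx']+d['cx'],y*d['fy']+d['cy']
E
python3 - <<'E'
from h import *
for n in ['scene','side','wrist']:
    s,d=snap(n,n+'0'); print(n,d['fx'],d['cx'],d['cy'],np.round(d.get('world_from_camera',d.get('T_tool_cam')),3).tolist())
print(s)
E
```

```text
pics
scene 349.77292188184873 253.43226027576048 197.22580660654515 [[0.806, 0.509, -0.303, 833.034], [0.592, -0.681, 0.431, -341.292], [0.013, -0.526, -0.85, 885.257], [0.0, 0.0, 0.0, 1.0]]
side 371.06376260451987 263.1081088127641 190.09597127148388 [[0.883, -0.354, 0.309, 221.27], [-0.47, -0.642, 0.606, -527.451], [-0.016, -0.68, -0.733, 803.782], [0.0, 0.0, 0.0, 1.0]]
wrist 297.3186396354542 256.5586500135552 190.30221413845828 [[1.0, 0.001, -0.001, 1.389], [-0.001, 0.963, 0.271, -78.545], [0.001, -0.271, 0.963, -180.463], [0.0, 0.0, 0.0, 1.0]]
{'time_s': 0.1, 'joint_positions': array([ 1.10952636e+00,  2.07363161e-01,  1.54279647e+00, -2.87660733e-09,
        1.39348014e+00, -1.50468059e-01]), 'dq': array([ 0.00025883, -0.00101863, -0.00173908,  0.00064011,  0.00052492,
        0.00183077]), 'joint_efforts': array([-1.25154234e-03, -3.71865892e+01, -2.82292664e+01,  7.00296275e-02,
        3.11921700e-02, -7.47816375e-05]), 'eef_pos': array([175.51665511, 546.80043175, 204.39773404]), 'ee_rot': array([-3.14128579e+00,  2.02399305e-03,  1.25999473e+00]), 'contact_force': array([ 0.46290039, -0.76328157,  0.26315708]), 'torque': array([-0.03115435, -0.01627766, -0.00102858]), 'opening': 93.79227652806719}
```

View pics/scene0.png

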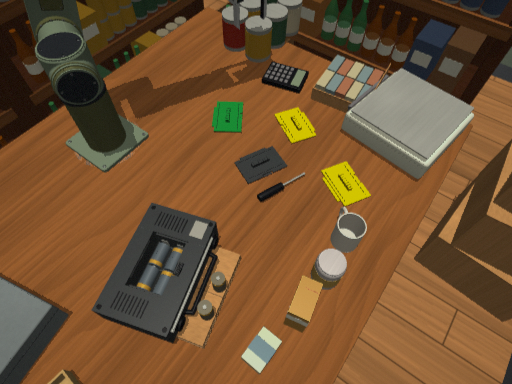

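View pics/side0.png

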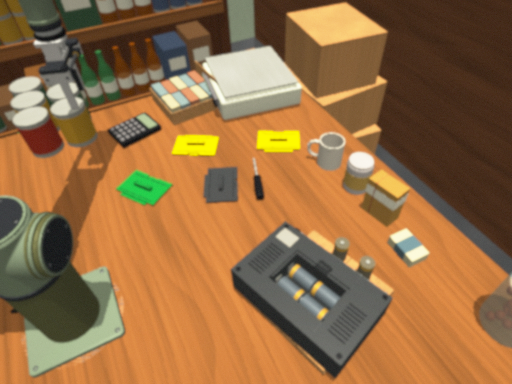

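View pics/wrist0.png

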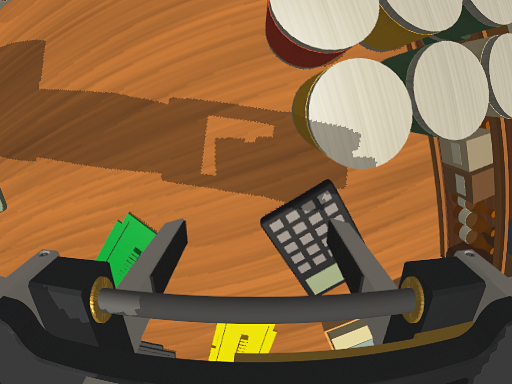

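The door candidates in the scene view are green at (228,117), yellow at (296,124) and (346,183), and dark grey at (261,164). The grey one fits: it is the right colour, and the screwdriver lies beside it. Next I'll enlarge it and the radio.

Run:
```python
from h import *
def crop(fn,u0,v0,u1,v1,k,o):
    im=cv2.imread(f'pics/{fn}.png')[v0:v1,u0:u1]; cv2.imwrite(f'pics/{o}.png',cv2.resize(im,None,fx=k,fy=k,interpolation=cv2.INTER_CUBIC))
a=(cv2.resize(cv2.imread('pics/scene0.png')[140:205,225:305],None,fx=5,fy=5,interpolation=cv2.INTER_CUBIC))
b=(cv2.resize(cv2.imread('pics/side0.png')[155:210,195:270],None,fx=5,fy=5,interpolation=cv2.INTER_CUBIC))
c=np.zeros((600,400,3),np.uint8);c[:325]=a;c[325:600,:375]=b
cv2.imwrite('pics/cd.png',c)
crop('scene0',90,195,250,350,3.8,'cr1');crop('side0',225,215,400,370,3.8,'cr2')
```

```text
(no output)
```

View pics/cd.png

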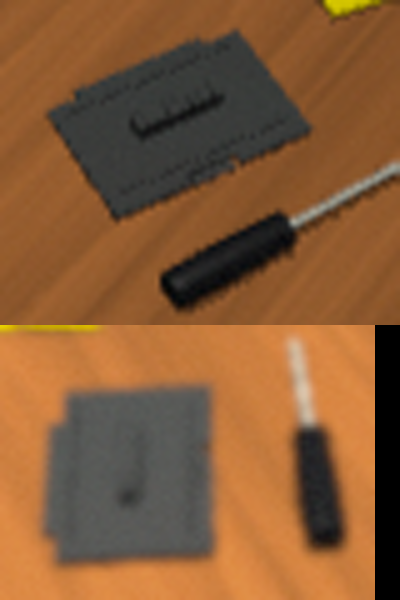

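View pics/cr1.png

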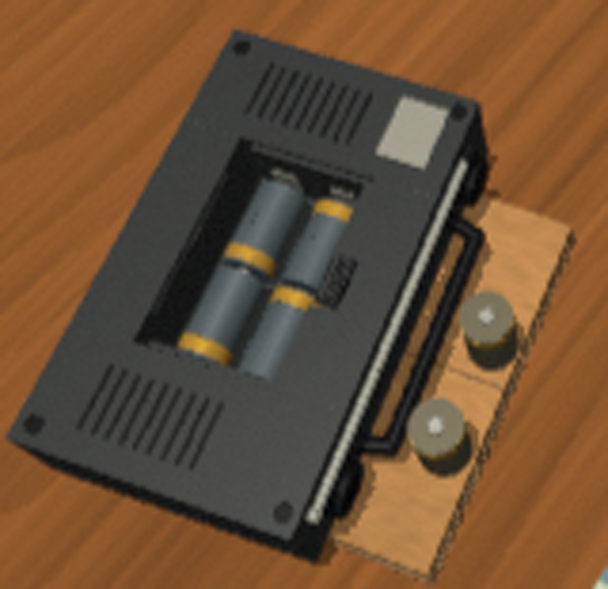

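View pics/cr2.png

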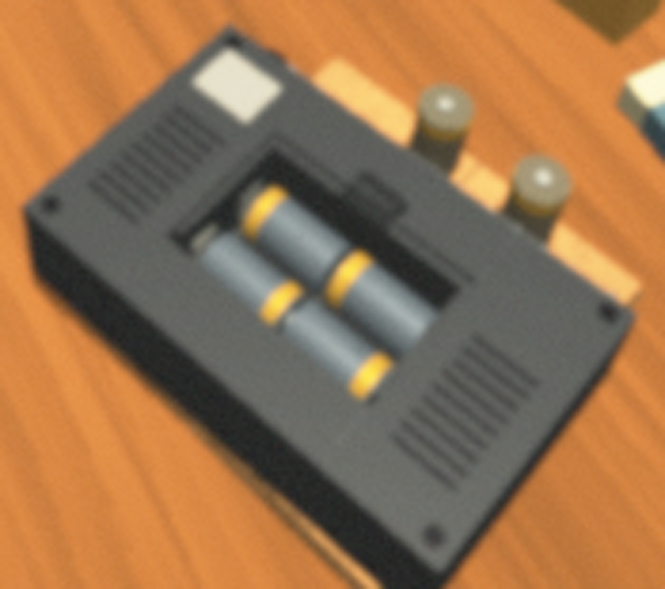

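The enlarged crop shows a grey plate, 18 px wide by 29 px long in the side view, with a ridge. Its lip is on the side away from the screwdriver. This is the door, and I'll take rough positions next.

Run:
```python
from h import *
S=lambda u,v:('scene0',90+u/3.8,195+v/3.8)
D=lambda u,v:('side0',225+u/3.8,215+v/3.8)
P=[]
for n,a,b in [('-x+y?',(237,32),(28,210)),('+x label',(480,102),(230,28)),('+x other',(300,540),(632,318)),('-x other',(12,435),(437,572))]:
    x,e=tri([S(*a),D(*b)]); print(n,x.round(1),np.round(e,1)); P.append(x)
P=np.array(P); print([np.linalg.norm(P[i]-P[(i+1)%4]).round(1) for i in range(4)],P.mean(0))
# cells
for a,b in [((488,318),(445,105)),((436,428),(542,178))]: print('cell',tri([S(*a),D(*b)]))
s=lambda u,v:('scene0',225+u/5,140+v/5); d=lambda u,v:('side0',195+u/5,155+(v-325)/5)
Q=[]
for n,a,b in [('A',(50,112),(60,562)),('B',(238,32),(67,393)),('C',(310,130),(210,388)),('D',(118,218),(212,554)),('r1',(137,130),(128,497)),('r2',(222,97),(132,432))]:
    x,e=tri([s(*a),d(*b)]); print(n,x.round(1),np.round(e,1),plane(*s(*a),8).round(1),plane(*d(*b),8).round(1)); 
for n,a,b in [('scr',(180,290),(325,535)),('tip',(395,168),(295,345))]:print(n,tri([s(*a),d(*b)]))
```

```text
-x+y? [ 350.2 -115.4   92.5] [1.6 1.6]
+x label [519. -57.  92.] [1.4 1.4]
+x other [ 612.3 -330.5   85.9] [0.7 0.7]
-x other [ 439.6 -388.    92.1] [1. 1.]
[np.float64(178.6), np.float64(289.0), np.float64(182.1), np.float64(286.9)] [ 480.2818485  -222.72285158   90.6215896 ]
cell (array([ 612.57577423, -164.08330199,   75.36345053]), [np.float64(0.2903036595976672), np.float64(0.29030365959769294)])
cell (array([ 630.87616153, -235.07509733,   77.02953463]), [np.float64(0.46134703493862916), np.float64(0.4613470349385704)])
A [395.8 174.2   1.4] [1.7 1.7] [398.1 172.2   8. ] [394.7 166.2   8. ]
B [453.1 301.    1.4] [0.4 0.4] [455.7 296.7   8. ] [451.2 293.7   8. ]
C [ 5.342e+02  2.637e+02 -4.000e-01] [0.5 0.5] [536.8 258.5   8. ] [530.9 254.7   8. ]
D [476.4 138.5  -1.9] [0.3 0.3] [480.2 133.4   8. ] [473.3 129.9   8. ]
r1 [449.4 194.8   6.8] [0.3 0.3] [450.2 193.6   8. ] [449.  194.1   8. ]
r2 [4.752e+02 2.510e+02 4.000e-01] [0.8 0.8] [477.8 246.8   8. ] [472.8 242.6   8. ]
scr (array([538.61006783, 116.4221853 ,   2.83982226]), [np.float64(0.5330859593705197), np.float64(0.5330859593704508)])
tip (array([595.17094663, 264.99095955,   7.97688375]), [np.float64(0.5383801753572638), np.float64(0.5383801753571613)])
```

```bash
cat >> h.py <<'E'
def plan(pos,yaw,tilt=0,n=None,claw=0,rows=True):
    """rows from the current pose to TCP pos, yaw, tilt about tool y"""
    s=arm.get_state(); T=T_tool(s); Rt=(R.from_euler('xyz',[np.pi,0,yaw])*R.from_rotvec([0,tilt,0]))
    R0=R.from_matrix(T[:3,:3]); rv=(R0.inv()*Rt).as_rotvec(); dp=np.array(pos)-T[:3,3]
    k=n or int(max(np.ceil(np.linalg.norm(dp)/50),np.ceil(np.linalg.norm(rv)/.17),1))
    print('dp world',dp.round(1),'rv',rv.round(3),'dp tool',R0.inv().apply(dp).round(1),'n',k)
    if k>1 or rows:
        Rc=R0
        out=[]
        for i in range(k):
            d=Rc.inv().apply(dp/k)/1000; out.append([float(v) for v in d.round(4)]+[float(v) for v in (rv/k).round(4)]+[claw]); Rc=Rc*R.from_rotvec(rv/k)
        print(out)
E
python3 -c "
from h import *
plan([453,189,130],-.43)"
```

```text
dp world [ 277.4 -357.9  -74.6] rv [1.00e-03 2.00e-03 1.69e+00] dp tool [-255.8  373.6   74.9] n 10
[[-0.0256, 0.0374, 0.0075, 0.0001, 0.0002, 0.169, 0], [-0.0189, 0.0411, 0.0075, 0.0001, 0.0002, 0.169, 0], [-0.0117, 0.0437, 0.0075, 0.0001, 0.0002, 0.169, 0], [-0.0042, 0.0451, 0.0075, 0.0001, 0.0002, 0.169, 0], [0.0034, 0.0452, 0.0075, 0.0001, 0.0002, 0.169, 0], [0.011, 0.0439, 0.0075, 0.0001, 0.0002, 0.169, 0], [0.0182, 0.0415, 0.0075, 0.0001, 0.0002, 0.169, 0], [0.0249, 0.0378, 0.0075, 0.0001, 0.0002, 0.169, 0], [0.0309, 0.0331, 0.0075, 0.0001, 0.0002, 0.169, 0], [0.036, 0.0274, 0.0075, 0.0001, 0.0002, 0.169, 0]]
```

Emit:
arm_command --pt "-0.0256 0.0374 0.0075 0 0 0.169 0" --pt "-0.019 0.041 0.0075 0 0 0.169 0" --pt "-0.0117 0.0437 0.0075 0 0 0.169 0" --pt "-0.004 0.045 0.0075 0 0 0.169 0" --pt "0.0034 0.045 0.0075 0 0 0.169 0" --pt "0.011 0.044 0.0075 0 0 0.169 0" --pt "0.018 0.0415 0.0075 0 0 0.169 0" --pt "0.025 0.038 0.0075 0 0 0.169 0" --pt "0.031 0.033 0.0075 0 0 0.169 0" --pt "0.036 0.0274 0.0075 0 0 0.169 0"

```text
time_s: 1.4
eef_pos: [449.8, 173.8, 125.9]
ee_rot: [3.14, 0.001, -0.479]
contact_force: [-0.0, 1.2, 1.3]
opening: 93.9
```

```bash
python3 -c "
from h import *
s,d=snap('wrist','w1'); print(s['eef_pos'],s['ee_rot'],s['time_s'],s['contact_force']);plan([453,189,130],-.43)"
```

```text
[449.77587458 173.7601224  125.86337772] [ 3.14011235e+00  5.37274168e-04 -4.79087779e-01] 1.4 [-0.01058864  1.16556413  1.25499245]
dp world [ 0.5 19.6  4.9] rv [ 0.004 -0.003 -0.056] dp tool [ -8.7 -17.5  -4.9] n 1
[[-0.0087, -0.0175, -0.0049, 0.0043, -0.0026, -0.0565, 0]]
```

View pics/w1.png

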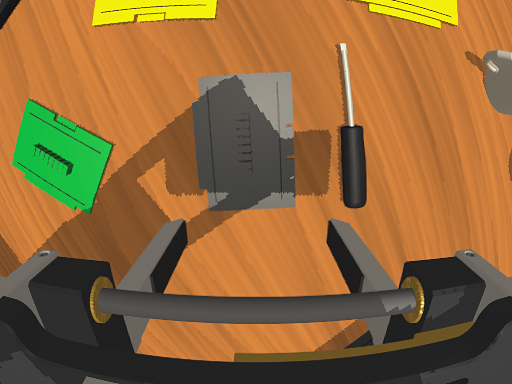

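The wrist view shows the grey door at (247,140), with the lip on the left, the catch cut-out on the right at (290,145), and the ridge at (245,142). I'll measure on a settled frame.

```bash
python3 -c "
from h import *
s,d=snap('wrist','w2'); print(s['eef_pos'],s['ee_rot'],s['time_s'],s['dq'].round(3))
im=d['img'][55:225,175:315]; cv2.imwrite('pics/w2c.png',cv2.resize(im,None,fx=3.5,fy=3.5,interpolation=cv2.INTER_CUBIC))"
```

```text
[452.47964355 169.44224903 125.14951364] [ 3.13733974e+00 -2.71793190e-03 -4.86477796e-01] 1.45 [ 0.068 -0.023  0.011  0.047  0.042 -0.122]
```

View pics/w2c.png

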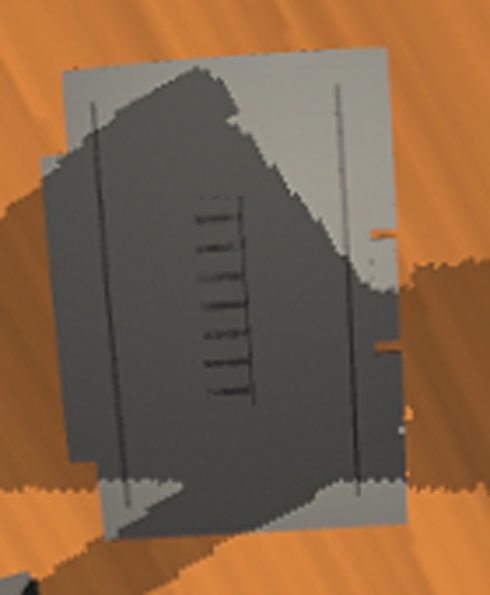

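The plate corners in the crop are (63,72), (387,48), (407,523) and (106,540). The ridge top's right edge runs from (240,196) to (252,404).

```bash
python3 -c "
from h import *
f=lambda u,v:('w2',175+(u+.5)/3.5-.5,55+(v+.5)/3.5-.5)
P=np.array([plane(*f(*c),8) for c in [(63,72),(387,48),(407,523),(106,540)]]);print(P.round(1))
print([np.linalg.norm(P[i]-P[(i+1)%4]).round(1) for i in range(4)])
c=P.mean(0);x=(P[1]-P[0]+P[2]-P[3]);y=P[0]-P[3]+P[1]-P[2]
ax=np.arctan2(x[1],x[0]);ay=np.arctan2(y[1],y[0])-np.pi/2;print('c',c,ax,ay)
r=np.array([plane(*f(*q),20) for q in [(240,196),(252,404),(196,198),(208,393)]]);print(r.round(1),np.linalg.norm(r[0]-r[1]))
a=(92*ax+140*2*ay)/(92+280);u=np.array([np.cos(a),np.sin(a)]);v=np.array([-u[1],u[0]])
o=c[:2]+.5*u;print('yaw',a,'origin',o,'ridge',o-4*u)
for q in r: print((q[:2]-o)@u,(q[:2]-o)@v)
for q in P: print((q[:2]-o)@u,(q[:2]-o)@v)
"
```

```text
[[450.5 300.6   8. ]
 [534.3 262.7   8. ]
 [476.2 135.    8. ]
 [392.5 173.    8. ]]
[np.float64(91.9), np.float64(140.2), np.float64(91.9), np.float64(140.1)]
c [463.37129693 217.8220451    8.        ] -0.42570157843588907 -0.42691342353445316
[[478.2 244.   20. ]
 [453.7 191.4  20. ]
 [467.4 249.2  20. ]
 [444.3 199.9  20. ]] 58.04222549703322
yaw -0.42661371990792657 origin [463.82648302 217.6151499 ] ridge [460.18499431 219.27031152]
2.148298873447265 29.94935481145412
1.637847972406634 -28.090626068333215
-9.825413650649493 30.251760244158067
-10.456556445572524 -24.174560435572836
-46.452974692185734 70.01467280866089
45.494983182635266 70.1520968715696
45.42352575626737 -70.06825416426612
-46.46553424671679 -70.09851551596435
```

```bash
python3 -c "
from h import *
plan([460.2,219.3,40],-.4266,n=4,claw=.6)"
```

```text
dp world [  9.4  47.5 -85.4] rv [ 0.003  0.    -0.053] dp tool [-13.5 -46.7  85.3] n 4
[[-0.0034, -0.0117, 0.0213, 0.0008, 0.0001, -0.0133, 0.6], [-0.0032, -0.0117, 0.0213, 0.0008, 0.0001, -0.0133, 0.6], [-0.0031, -0.0117, 0.0213, 0.0008, 0.0001, -0.0133, 0.6], [-0.0029, -0.0118, 0.0213, 0.0008, 0.0001, -0.0133, 0.6]]
```

Emit:
arm_command --pt "-0.0034 -0.0117 0.0213 0.0008 0 -0.0133 0.6" --pt "-0.0032 -0.0117 0.0213 0.0008 0 -0.0133 0.6" --pt "-0.003 -0.0117 0.0213 0.0008 0 -0.0133 0.6" --pt "-0.003 -0.0117 0.0213 0.0008 0 -0.0133 0.6" --pt "0 0 0 0 0 0 0.6" --pt "0 0 0 0 0 0 0.6"

```text
time_s: 2.25
eef_pos: [458.4, 222.8, 38.6]
ee_rot: [-3.141, 0.002, -0.419]
contact_force: [-0.0, 0.2, 0.6]
opening: 38.8
```

```bash
python3 -c "
from h import *
plan([460.2,219.3,12],-.4266,n=2,claw=.6)
print(arm.get_state()['dq'])"
```

```text
dp world [  1.8  -3.5 -26.6] rv [-0.001  0.002  0.008] dp tool [ 3.2  2.5 26.6] n 2
[[0.0016, 0.0012, 0.0133, -0.0005, 0.0011, 0.004, 0.6], [0.0016, 0.0012, 0.0133, -0.0005, 0.0011, 0.004, 0.6]]
[ 0.00844924  0.00527889  0.00849465  0.00399759  0.00620441 -0.0028083 ]
```

Emit:
arm_command --pt "0.0016 0.0012 0.0133 0 0.001 0.004 0.6" --pt "0.0016 0.0012 0.013 0 0.001 0.004 0.6" --pt "0 0 0 0 0 0 0.6"

```text
time_s: 2.62
eef_pos: [461.2, 218.9, 12.3]
ee_rot: [-3.139, -0.002, -0.427]
contact_force: [-0.3, 0.3, 0.3]
opening: 37.4
```

```bash
python3 -c "
from h import *
plan([460.2,219.3,10.5],-.4266,n=1,claw=.6)
s,d=snap('wrist','w3')"
```

```text
dp world [-1.   0.4 -1.8] rv [-0.003 -0.002 -0.001] dp tool [-1.1  0.   1.8] n 1
[[-0.0011, 0.0, 0.0018, -0.0025, -0.0021, -0.0009, 0.6]]
```

View pics/w3.png

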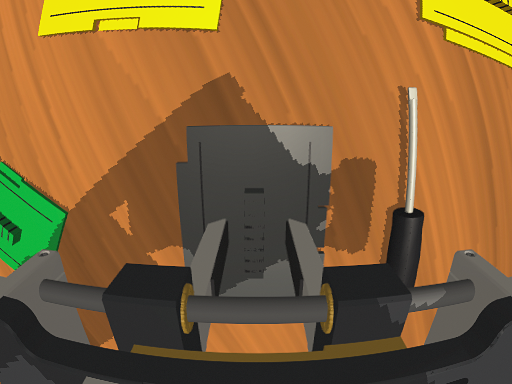

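The ridge at (255,230) lies between the fingers at (210,240) and (300,240). I'll go down 2 mm and close gently.

Emit:
arm_command --pt "-0.001 0 0.002 -0.002 -0.002 0 0.6" --pt "0 0 0 0 0 0 1" --pt "0 0 0 0 0 0 1" --pt "0 0 0 0 0 0 1" --pt "0 0 0 0 0 0 1" --pt "0 0 0 0 0 0 1" --squeeze 20

```text
time_s: 3.42
eef_pos: [461.6, 219.6, 11.5]
ee_rot: [-3.139, -0.002, -0.428]
contact_force: [-0.5, -0.2, -0.8]
opening: 11.9
```

Emit:
arm_command --pt "0 0 -0.02 0 0 0 1" --pt "0 0 -0.05 0 0 0 1" --pt "0 0 -0.05 0 0 0 1" --pt "0 0 -0.05 0 0 0 1" --pt "0 0 -0.05 0 0 0 1" --pt "0 0 0 0 0 0 1"

```text
time_s: 4.18
eef_pos: [459.8, 219.0, 236.9]
ee_rot: [3.142, 0.001, -0.428]
contact_force: [-0.0, 0.2, -0.2]
opening: 11.7
```

```bash
python3 -c "
from h import *
plan([516,-326,250],.33,n=14,claw=1)
s,d=snap('wrist','w4')"
```

```text
dp world [  56.2 -545.    13.1] rv [-0.     0.001 -0.758] dp tool [277.2 472.6 -13.3] n 14
[[0.0198, 0.0338, -0.001, -0.0, 0.0001, -0.0541, 1], [0.0179, 0.0348, -0.0009, -0.0, 0.0001, -0.0541, 1], [0.016, 0.0357, -0.0009, -0.0, 0.0001, -0.0541, 1], [0.0141, 0.0365, -0.0009, -0.0, 0.0001, -0.0541, 1], [0.0121, 0.0372, -0.0009, -0.0, 0.0001, -0.0541, 1], [0.0101, 0.0378, -0.0009, -0.0, 0.0001, -0.0541, 1], [0.008, 0.0383, -0.0009, -0.0, 0.0001, -0.0541, 1], [0.0059, 0.0387, -0.0009, -0.0, 0.0001, -0.0541, 1], [0.0038, 0.0389, -0.0009, -0.0, 0.0001, -0.0541, 1], [0.0017, 0.0391, -0.0009, -0.0, 0.0001, -0.0541, 1], [-0.0004, 0.0391, -0.0009, -0.0, 0.0001, -0.0541, 1], [-0.0025, 0.0391, -0.0009, -0.0, 0.0001, -0.0541, 1], [-0.0046, 0.0389, -0.0009, -0.0, 0.0001, -0.0541, 1], [-0.0067, 0.0385, -0.0009, -0.0, 0.0001, -0.0541, 1]]
```

View pics/w4.png

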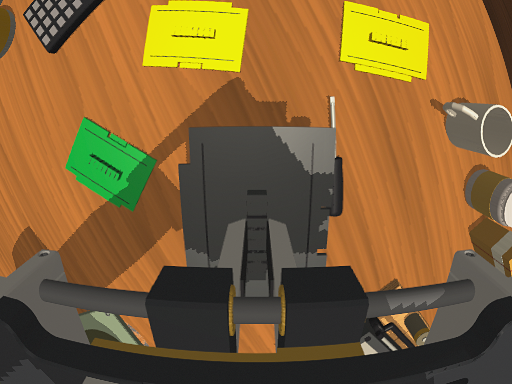

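The wrist view shows the door held squarely, with its top edge from (190,127) to (335,127). Next I move over the radio.

Emit:
arm_command --pt "0.0198 0.0338 -0.001 0 0 -0.0541 1" --pt "0.018 0.0348 -0.001 0 0 -0.0541 1" --pt "0.016 0.0357 -0.001 0 0 -0.0541 1" --pt "0.014 0.0365 -0.001 0 0 -0.0541 1" --pt "0.012 0.0372 -0.001 0 0 -0.0541 1" --pt "0.01 0.0378 -0.001 0 0 -0.0541 1" --pt "0.008 0.0383 -0.001 0 0 -0.0541 1"

```text
time_s: 5.1
eef_pos: [477.2, -58.6, 222.9]
ee_rot: [-3.141, 0.038, -0.03]
contact_force: [0.8, -0.7, -0.5]
opening: 11.9
```

Emit:
arm_command --pt "0.006 0.0387 -0.001 0 0 -0.0541 1" --pt "0.0038 0.039 -0.001 0 0 -0.0541 1" --pt "0.0017 0.039 -0.001 0 0 -0.0541 1" --pt "0 0.039 -0.001 0 0 -0.0541 1" --pt "-0.0025 0.039 -0.001 0 0 -0.0541 1" --pt "-0.0046 0.039 -0.001 0 0 -0.0541 1" --pt "-0.0067 0.0385 -0.001 0 0 -0.0541 1" --pt "0 0 0 0 0 0 1" --pt "0 0 0 0 0 0 1"

```text
time_s: 6.22
eef_pos: [499.4, -333.0, 198.7]
ee_rot: [-3.089, 0.061, 0.359]
contact_force: [1.0, 0.1, -0.3]
opening: 11.5
```

```bash
python3 -c "
from h import *
s,d=snap('wrist','w5');print(s['eef_pos'],s['ee_rot'],s['dq'].round(3))
im=d['img'][0:150,80:480]; cv2.imwrite('pics/w5c.png',cv2.resize(im,None,fx=2,fy=2,interpolation=cv2.INTER_CUBIC))"
```

```text
[ 499.42335261 -333.02762522  198.67272293] [-3.08879582  0.06055654  0.35895842] [-0.011  0.021  0.008 -0.007 -0.007 -0.001]
```

View pics/w5.png

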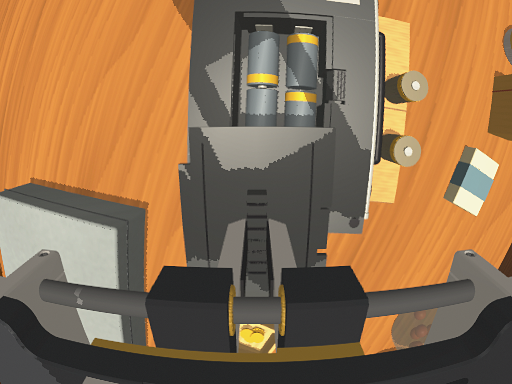

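The radio is in view, but the tool has drifted low and tilted. I'll correct it to z = 290 and view again.

```bash
python3 -c "
from h import *
plan([523,-345,280],.33,n=3,claw=1)"
```

```text
dp world [ 23.7 -12.1  81.4] rv [-0.052  0.062  0.028] dp tool [ 12.9  15.3 -83.2] n 3
[[0.0043, 0.0051, -0.0277, -0.0172, 0.0205, 0.0092, 1], [0.0049, 0.0055, -0.0276, -0.0172, 0.0205, 0.0092, 1], [0.0055, 0.006, -0.0273, -0.0172, 0.0205, 0.0092, 1]]
```

Emit:
arm_command --pt "0.0043 0.005 -0.028 -0.017 0.02 0.009 1" --pt "0.005 0.0055 -0.028 -0.017 0.02 0.009 1" --pt "0.0055 0.006 -0.028 -0.017 0.02 0.009 1" --pt "0 0 0 0 0 0 1" --pt "0 0 0 0 0 0 1"

```text
time_s: 6.9
eef_pos: [526.4, -343.0, 292.2]
ee_rot: [3.132, -0.007, 0.333]
contact_force: [-1.4, -0.6, -0.3]
opening: 11.4
```

```bash
python3 -c "
from h import *
s,d=snap('wrist','w6');print(s['eef_pos'],s['ee_rot'],s['dq'].round(3))
im=d['img'][0:170,160:420]; cv2.imwrite('pics/w6c.png',cv2.resize(im,None,fx=3,fy=3,interpolation=cv2.INTER_CUBIC))"
```

```text
[ 526.4045754  -342.97957502  292.20128796] [ 3.13230374 -0.00697045  0.33314081] [ 0.003 -0.021 -0.028  0.002  0.002  0.002]
```

View pics/w6c.png

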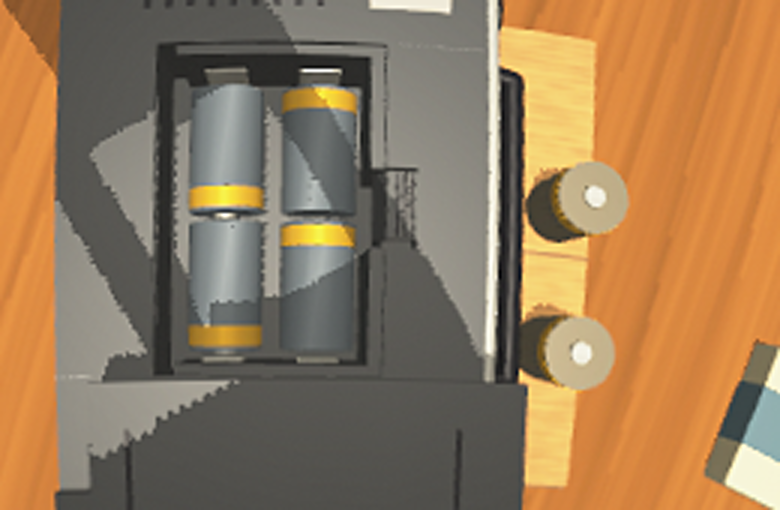

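The crop shows the recess corners at (159,46) and (386,46). Its left edge runs down to (155,375) and its right edge to (383,375). The catch spans (375–416, 168–246).

```bash
python3 -c "
from h import *
f=lambda u,v:('w6',160+(u+.5)/3-.5,(v+.5)/3-.5)
for h in (14,19,24):
    z=78+h
    P=np.array([plane(*f(*c),z) for c in [(159,46),(386,46),(383,375),(155,375)]])
    print(h,[np.linalg.norm(P[i]-P[(i+1)%4]).round(1) for i in range(4)])
    x=P[1]-P[0];y=P[0]-P[3];y2=P[1]-P[2]
    print(np.arctan2(x[1],x[0]),np.arctan2(y[1],y[0])-np.pi/2,np.arctan2(y2[1],y2[0])-np.pi/2)
    a=np.arctan2(y[1],y[0])-np.pi/2; u=np.array([np.cos(a),np.sin(a)]);v=np.array([-u[1],u[0]])
    o=(P[0][:2]+48*u-71.5*v+P[1][:2]-47*u-71.5*v)/2; print('origin',o)
    for q in [(416,168),(416,246)]:
        r=plane(*f(*q),h+86)[:2]-o; print('catch',r@u,r@v)
    for q in [(499,100),(486,380)]:
        pass
    for q in [(57,300),(57,100)]:
        r=plane(*f(*q),h+78)[:2]-o; print('-x side',r@u,r@v)
    # check in the scene views
    for fn in ('scene0','side0'):
        print(fn,[np.round(proj(fn,[*(o+sx*u+sy*v),z]),1).tolist() for sx,sy in [(-90,145),(90,145),(90,-145),(-90,-145)]])
"
python3 -c "
for p in [(237,32),(480,102),(300,540),(12,435)]: print('scene',90+p[0]/3.8,195+p[1]/3.8)
for p in [(28,210),(230,28),(632,318),(437,572)]: print('side',225+p[0]/3.8,215+p[1]/3.8)"
```

```text
14 [np.float64(96.1), np.float64(144.6), np.float64(97.1), np.float64(144.8)]
0.3274562415480956 0.3198351158361745 0.32617445017654023
origin [ 478.09492238 -221.13591418]
catch 59.55344225122744 15.768174307600981
catch 60.06698887884791 -17.537207739991302
-x side -91.27171240697211 -40.30712139336599
-x side -92.40587154849959 48.69180855578029
scene0 [[152.4, 202.5], [216.3, 221.6], [167.2, 336.0], [92.9, 309.2]]
side0 [[229.9, 269.2], [284.4, 221.6], [390.6, 297.8], [338.6, 365.0]]
19 [np.float64(94.9), np.float64(142.7), np.float64(95.8), np.float64(142.9)]
0.32745624154809533 0.3198351158361743 0.32617445017654
origin [ 478.68046334 -222.61829153]
catch 58.748021599399834 16.483197404926294
catch 59.25466416435109 -16.374430860411856
-x side -90.07708449872092 -38.83565077751059
-x side -91.19631720417115 48.991982490076396
scene0 [[151.7, 202.1], [216.0, 221.2], [166.4, 336.3], [91.7, 309.4]]
side0 [[230.2, 268.4], [284.9, 220.6], [391.9, 297.1], [339.7, 364.7]]
24 [np.float64(93.6), np.float64(140.8), np.float64(94.5), np.float64(141.0)]
0.3274562415480955 0.31983511583617474 0.32617445017654
origin [ 479.2660043  -224.10066888]
catch 57.942600947572316 17.198220502251576
catch 58.44233944985423 -15.211653980832404
-x side -88.88245659046986 -37.36418016165516
-x side -89.98676285984277 49.29215642437256
scene0 [[151.0, 201.6], [215.6, 220.9], [165.7, 336.6], [90.4, 309.5]]
side0 [[230.6, 267.6], [285.5, 219.7], [393.2, 296.4], [340.9, 364.3]]
scene 152.3684210526316 203.42105263157896
scene 216.31578947368422 221.8421052631579
scene 168.94736842105263 337.10526315789474
scene 93.15789473684211 309.4736842105263
side 232.3684210526316 270.2631578947368
side 285.5263157894737 222.3684210526316
side 391.3157894736842 298.6842105263158
side 340.0 365.5263157894737
```

```bash
python3 -c "
from h import *
s,d=load('w6'); im=d['img'][105:290,165:355]; cv2.imwrite('pics/w6d.png',cv2.resize(im,None,fx=3.2,fy=3.2,interpolation=cv2.INTER_CUBIC))"
```

```text
(no output)
```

View pics/w6d.png

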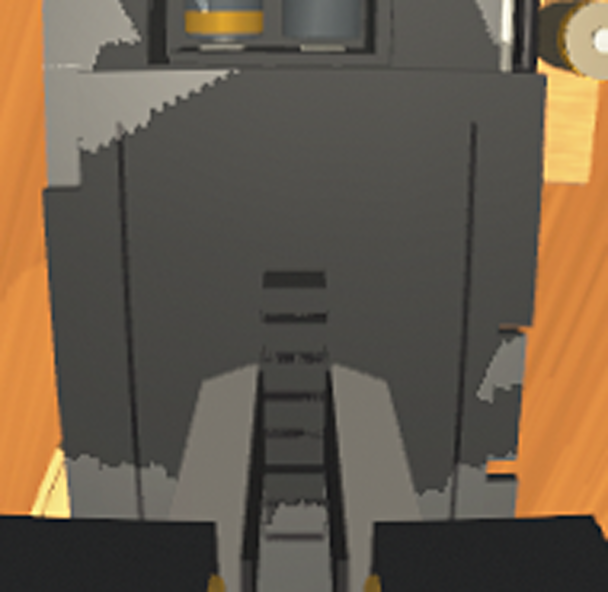

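```bash
python3 -c "
from h import *
from scipy.optimize import least_squares
s,d=load('w6');T=np.array(d['T_tool_cam'])
def pt(P):
    c=np.linalg.inv(T)@np.append(P,1);h=np.hypot(c[0],c[1]);t=np.arctan2(h,c[2]);return np.array([c[0]/h*t*d['fx']+d['cx'],c[1]/h*t*d['fy']+d['cy']])
obs=[((-46.5,70,8),(78,70)),((45.5,70,8),(547,74)),((-55.5,46,4),(45,188)),((45.5,18,8),(529,326)),((38,18,8),(499,328)),((38,-18,8),(486,470)),((-10,30,20),(262,271)),((2,30,20),(326,271))]
D=np.array([o[0] for o in obs],float);U=np.array([[165+(a+.5)/3.2-.5,105+(b+.5)/3.2-.5] for _,(a,b) in obs])
def tf(p,X): # tool = Rx(pi)*... ; p: tx,ty,tz, rotvec
    return (R.from_rotvec(p[3:])*R.from_euler('x',np.pi)).apply(X)+p[:3]
def res(p): return np.concatenate([(pt(tf(p,X))-u) for X,u in zip(D,U)]+[[ (p[2]-11.5)/4*.5]])
r=least_squares(res,[3,1,11.5,0,0,0]);print(r.x.round(3));print(r.fun.round(2))
Rm=(R.from_rotvec(r.x[3:])*R.from_euler('x',np.pi));print('TCP in door',Rm.inv().apply(-r.x[:3]))
"
```

```text
[ 5.1380e+00  7.8300e-01  1.1862e+01 -4.1000e-02  2.0000e-03  3.0000e-03]
[ 1.11 -0.83 -1.26 -1.17  0.59 -1.29  0.55 -1.55 -0.91 -2.13 -0.41  2.43
  0.27  2.17  0.03  2.24  0.05]
TCP in door [-5.11138514  0.28628904 11.89626353]
```

```bash
cat >> h.py <<'E'
RO=np.array([478.7,-222.6]); RY=.3245; H=19.
TD=np.array([-5.1,.3,11.9])
def tcp_for(Xc,Y,Zc,th):
    """TCP world for the door's front lower plate corner at radio (Xc,Zc), y offset Y, tilt th"""
    c,s=np.cos(th),np.sin(th); dx,dz=TD[0]+46.5,TD[2]-4
    X=Xc+dx*c-dz*s; Z=Zc+dx*s+dz*c; y=Y+TD[1]
    u=np.array([np.cos(RY),np.sin(RY)]);v=np.array([-u[1],u[0]])
    return np.array([*(RO+X*u+y*v),Z+H])
E
python3 -c "
from h import *
p=tcp_for(-37,0,99,.227);print(p);plan(p,RY,.227,n=5,claw=1)"
```

```text
[ 480.08291804 -221.81827966  135.01463078]
dp world [ -46.5  121.4 -157.5] rv [0.009 0.22  0.01 ] dp tool [  -5.5 -131.5  156.2] n 5
[[-0.0011, -0.0263, 0.0312, 0.0018, 0.0439, 0.0019, 1], [-0.0025, -0.0262, 0.0312, 0.0018, 0.0439, 0.0019, 1], [-0.0039, -0.0262, 0.0311, 0.0018, 0.0439, 0.0019, 1], [-0.0053, -0.0261, 0.031, 0.0018, 0.0439, 0.0019, 1], [-0.0068, -0.026, 0.0307, 0.0018, 0.0439, 0.0019, 1]]
```

Emit:
arm_command --pt "-0.0011 -0.0263 0.026 0.002 0.044 0.002 1" --pt "-0.0025 -0.0262 0.026 0.002 0.044 0.002 1" --pt "-0.004 -0.0262 0.026 0.002 0.044 0.002 1" --pt "-0.0053 -0.026 0.026 0.002 0.044 0.002 1" --pt "-0.0068 -0.026 0.026 0.002 0.044 0.002 1" --pt "0 0 0 0 0 0 1" --pt "0 0 0 0 0 0 1"

```text
time_s: 7.82
eef_pos: [473.2, -216.3, 150.7]
ee_rot: [-3.132, -0.227, 0.321]
contact_force: [0.7, -0.0, 0.2]
opening: 11.4
```

```bash
python3 -c "
from h import *
p=tcp_for(-37,0,99,.227);plan(p,RY,.227,n=2,claw=1)
print(arm.get_state()['contact_force'])"
```

```text
dp world [  6.9  -5.5 -15.6] rv [-0.009 -0.    -0.003] dp tool [ 1.1  7.6 16.2] n 2
[[0.0006, 0.0038, 0.0081, -0.0046, -0.0002, -0.0015, 1], [0.0005, 0.0038, 0.0081, -0.0046, -0.0002, -0.0015, 1]]
[ 0.67412621 -0.00539145  0.20278195]
```

Emit:
arm_command --pt "0.0006 0.0038 0.008 -0.004 0 -0.0015 1" --pt "0.0005 0.0038 0.008 -0.004 0 -0.0015 1" --pt "0 0 0 0 0 0 1" --pt "0 0 0 0 0 0 1"

```text
time_s: 8.32
eef_pos: [484.8, -226.7, 138.1]
ee_rot: [3.135, -0.231, 0.326]
contact_force: [1.0, -0.1, -0.1]
opening: 11.9
```

```bash
python3 -c "
from h import *
p=tcp_for(-37,0,99,.227);plan(p,RY,.227,n=1,claw=1)
ims=[]
for n,b in [('wrist',(90,340,40,230)),('side',(215,405,215,365)),('scene',(85,255,190,350))]:
    s,d=snap(n,n+'7'); im=d['img'][b[2]:b[3],b[0]:b[1]]; cv2.imwrite('pics/'+n+'7c.png',cv2.resize(im,None,fx=3,fy=3,interpolation=cv2.INTER_CUBIC))
print(s['dq'].round(3))"
```

```text
dp world [-4.7  4.9 -3.1] rv [ 0.007 -0.004  0.001] dp tool [-3.5 -6.2  2.3] n 1
[[-0.0035, -0.0062, 0.0023, 0.0067, -0.0036, 0.0014, 1]]
[ 0.001 -0.007  0.008  0.     0.    -0.001]
```

View pics/wrist7.png

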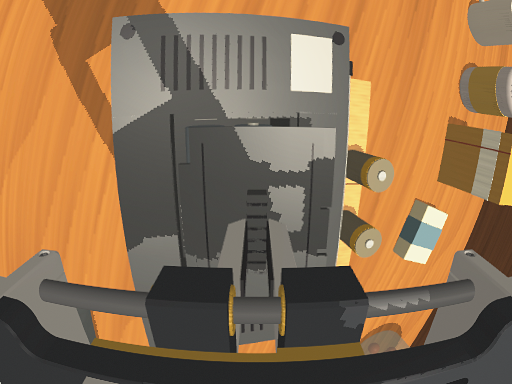

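View pics/side7c.png

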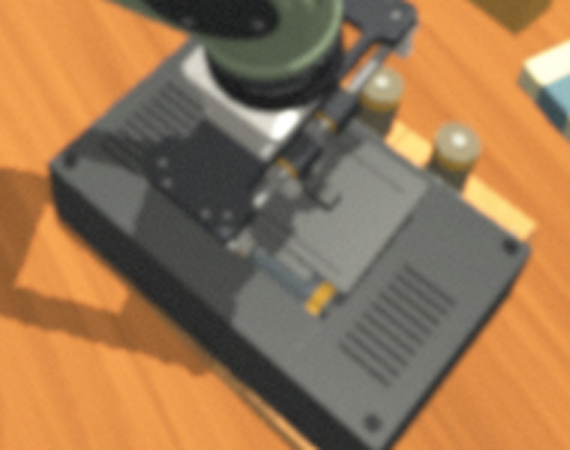

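View pics/scene7c.png

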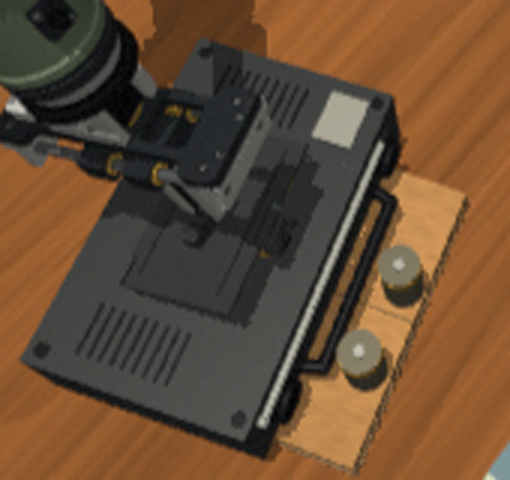

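```bash
python3 -c "
from h import *
im=cv2.imread('pics/wrist7.png')[5:205,100:360];cv2.imwrite('pics/wrist7c.png',cv2.resize(im,None,fx=3,fy=3,interpolation=cv2.INTER_CUBIC))
im=cv2.imread('pics/w6.png')[0:60,170:370];cv2.imwrite('pics/w6e.png',cv2.resize(im,None,fx=4,fy=4,interpolation=cv2.INTER_CUBIC))"
```

```text
(no output)
```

View pics/wrist7c.png

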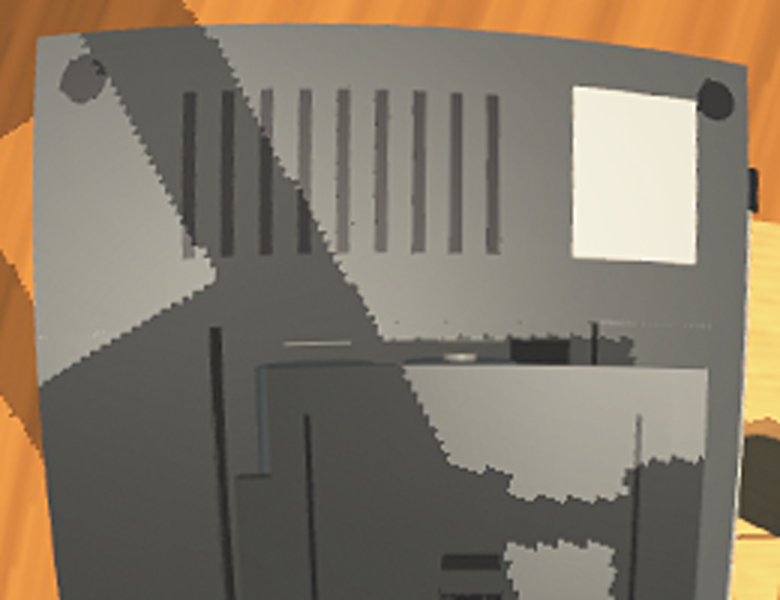

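View pics/w6e.png

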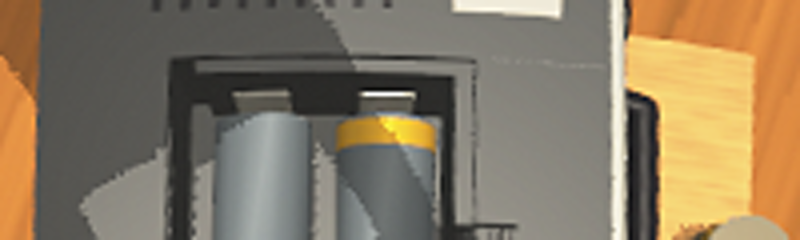

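```bash
python3 -c "
from h import *
from scipy.optimize import least_squares
f=lambda u,v:(100+(u+.5)/3-.5,5+(v+.5)/3-.5)
g=lambda u,v:(170+(u+.5)/4-.5,(v+.5)/4-.5)
k=lambda u,v:(160+(u+.5)/3-.5,(v+.5)/3-.5)
A=[('wrist7',f(37,38),(-90,145)),('wrist7',f(748,66),(90,145)),('wrist7',f(209,326),(-48,71.5)),('wrist7',f(597,324),(47,71.5)),('w6',g(170,58),(-48,71.5)),('w6',g(475,60),(47,71.5)),('w6',k(155,376),(-48,-71.5)),('w6',k(383,377),(47,-71.5))]
def res(p,S):
    u=np.array([np.cos(p[2]),np.sin(p[2])]);v=np.array([-u[1],u[0]])
    return np.concatenate([np.array(proj(fn,[*(p[:2]+X*u+Y*v),78+p[3]]))-uv for fn,uv,(X,Y) in S])
for S in (A,A[:4],A[4:]):
    r=least_squares(res,[478,-222,.32,19],args=(S,));print(r.x.round(3),r.fun.round(1))
# door in hand from wrist7
s,d=load('wrist7');T=np.array(d['T_tool_cam'])
for (uv,z) in [((260,366),3.9),((707,370),3.9),((237,477),7.9)]:
    x=(f(*uv)[0]-d['cx'])/d['fx'];y=(f(*uv)[1]-d['cy'])/d['fy'];q=np.hypot(x,y);c=np.array([x/q*np.sin(q),y/q*np.sin(q),np.cos(q)])
    w=T[:3,:3]@c;print((T[:3,3]+w*(z-T[2,3])/w[2]).round(1))
"
```

```text
[ 4.78702e+02 -2.22778e+02  3.22000e-01  2.32570e+01] [ 0.3 -0.1 -0.4 -0.2  0.2  0.7  0.2 -0.3 -0.1 -0.2  0.2 -0.3 -0.4 -0.1
 -0.2  0.1]
[ 4.78381e+02 -2.22873e+02  3.20000e-01  2.34820e+01] [ 0.2 -0.4 -0.3 -0.  -0.   0.5  0.1 -0.1]
[ 4.78860e+02 -2.22758e+02  3.25000e-01  2.22550e+01] [-0.   0.2  0.1 -0.1 -0.1 -0.1 -0.  -0. ]
[-42.7 -69.3   3.9]
[ 51.  -68.7   3.9]
[-49.9 -44.9   7.9]
```

```bash
sed -i 's/^RO=.*/RO=np.array([478.7,-222.8]); RY=.322; H=23./; s/^TD=.*/TD=np.array([-4.8,.7,11.5])/' h.py; python3 -c "
from h import *
p=tcp_for(-38,0,80,.227);print(p);plan(p,RY,.227,n=3,claw=1)"
```

```text
[ 479.37235398 -221.83776947  119.69240906]
dp world [ -5.1   4.6 -18.3] rv [ 0.006 -0.004  0.004] dp tool [-7.5 -6.1 17. ] n 3
[[-0.0025, -0.002, 0.0057, 0.002, -0.0012, 0.0013, 1], [-0.0025, -0.002, 0.0057, 0.002, -0.0012, 0.0013, 1], [-0.0025, -0.002, 0.0057, 0.002, -0.0012, 0.0013, 1]]
```

Emit:
arm_command --pt "-0.0025 -0.002 0.005 0.002 -0.001 0.0013 1" --pt "-0.0025 -0.002 0.005 0.002 -0.001 0.0013 1" --pt "-0.001 -0.001 0.003 0.002 -0.001 0.0013 1" --pt "0 0 0 0 0 0 1"

```text
time_s: 8.98
eef_pos: [479.4, -221.9, 122.8]
ee_rot: [-3.14, -0.227, 0.322]
contact_force: [-0.3, 0.4, -0.6]
opening: 11.9
```

```bash
python3 -c "
from h import *
p=tcp_for(-38,0,80,.227);print(p);plan(p,RY,.227,n=1,claw=1)
s,d=snap('wrist','w8'); print(s['contact_force'],s['dq'].round(3))
im=d['img'][35:235,120:370];cv2.imwrite('pics/w8c.png',cv2.resize(im,None,fx=3,fy=3,interpolation=cv2.INTER_CUBIC))"
```

```text
[ 479.37235398 -221.83776947  119.69240906]
dp world [-0.   0.1 -3.1] rv [-0.001 -0.    -0.   ] dp tool [-0.7 -0.1  3. ] n 1
[[-0.0007, -0.0001, 0.003, -0.001, -0.0, -0.0004, 1]]
[-0.32473904  0.3785896  -0.58185592] [-0.001 -0.001 -0.001  0.003 -0.001 -0.   ]
```

View pics/w8c.png

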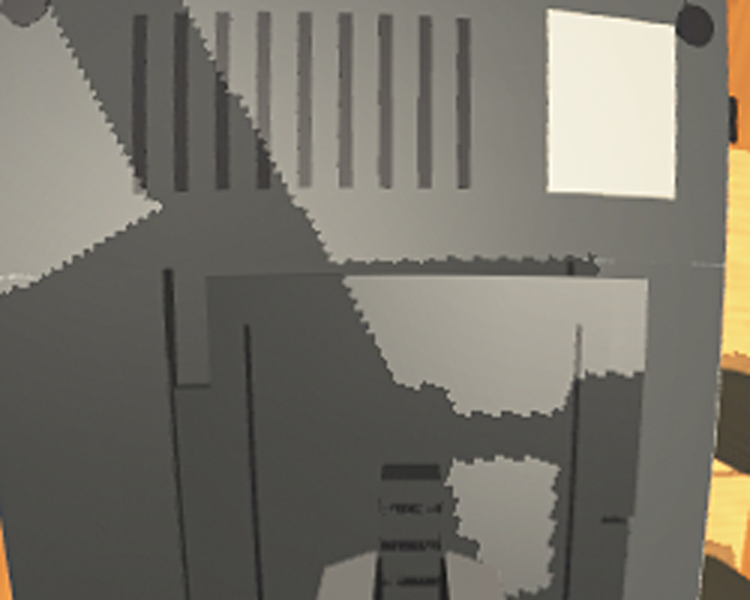

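```bash
python3 -c "
from h import *
u=np.array([np.cos(RY),np.sin(RY)]);v=np.array([-u[1],u[0]])
cr=lambda p:np.round([(p[0]-120+.5)*3-.5,(p[1]-35+.5)*3-.5],0)
for X,Y in [(-48,71.5),(47,71.5),(-48,0)]: print('recess',X,Y,cr(proj('w8',[*(RO+X*u+Y*v),78+H])))
s,d=load('w8');T=T_tool(s)
for P in [(-46.5,70,8),(45.5,70,8),(-55.5,46,4),(45.5,18,8),(-10,30,20),(2,30,20)]:
    t=np.array(P)-TD; w=T[:3,:3]@np.array([t[0],-t[1],-t[2]])+T[:3,3]; print('door',P,cr(proj('w8',w)), np.round([(w[:2]-RO)@u,(w[:2]-RO)@v,w[2]-H],1))
"
```

```text
recess -48 71.5 [163. 269.]
recess 47 71.5 [573. 262.]
recess -48 0 [182. 576.]
door (-46.5, 70, 8) [204. 276.] [-38.9  69.9  87.1]
door (45.5, 70, 8) [645. 277.] [ 50.7  69.9 107.8]
door (-55.5, 46, 4) [173. 386.] [-46.8  46.   81.1]
door (45.5, 18, 8) [631. 513.] [ 50.7  17.9 107.7]
door (-10, 30, 20) [378. 477.] [ -6.1  29.9 106.9]
door (2, 30, 20) [438. 477.] [  5.6  29.9 109.6]
```

Emit:
arm_command --pt "-0.0012 -0.0002 0.0025 0 0 0 1" --pt "-0.0006 -0.0002 0.0025 0 0 0 1" --pt "0 0 0 0 0 0 1"

```text
time_s: 9.4
eef_pos: [479.0, -222.0, 117.6]
ee_rot: [-3.141, -0.228, 0.322]
contact_force: [0.9, -0.4, -0.4]
opening: 11.9
```

```bash
cat >> h.py <<'E'
def where():
    s=arm.get_state();T=T_tool(s);u=np.array([np.cos(RY),np.sin(RY)]);v=np.array([-u[1],u[0]])
    for n,P in [('corner',(-46.5,0,4)),('lip',(-55.5,0,2)),('tongue',(45.5,0,4)),('tcp',TD)]:
        t=np.array(P)-TD; w=T[:3,:3]@np.array([t[0],-t[1],-t[2]])+T[:3,3]; print(n,np.round([(w[:2]-RO)@u,(w[:2]-RO)@v,w[2]-H],2))
    Rr=R.from_euler('xyz',[np.pi,0,RY]).inv()*R.from_matrix(T[:3,:3]); print('rv rel',Rr.as_rotvec().round(4),'F radio',np.round([s['contact_force'][:2]@u,s['contact_force'][:2]@v,s['contact_force'][2]],2),'t',s['time_s'],'open',round(s['opening'],1))
E
python3 -c "
from h import *
where()"
```

```text
corner [-3.845e+01 -6.000e-02  7.791e+01]
lip [-4.677e+01 -5.000e-02  7.393e+01]
tongue [ 5.118e+01 -8.000e-02  9.866e+01]
tcp [ 0.48  0.63 94.62]
rv rel [2.000e-04 2.275e-01 2.000e-04] F radio [ 0.74 -0.68 -0.42] t 9.4 open 11.9
```

Emit:
arm_command --pt "0 -0.0003 0.0015 0 0 0 1" --pt "-0.0003 -0.0002 0.001 0 0 0 1" --pt "0 0 0 0 0 0 1"

```text
time_s: 9.78
eef_pos: [479.2, -221.5, 115.1]
ee_rot: [3.142, -0.228, 0.322]
contact_force: [-0.3, 0.3, -0.3]
opening: 11.6
```

```bash
python3 -c "
from h import *
where()"
```

```text
corner [-38.06   0.34  75.36]
lip [-46.37   0.34  71.38]
tongue [51.57  0.32 96.12]
tcp [ 0.87  1.03 92.08]
rv rel [-0.000e+00  2.277e-01  2.000e-04] F radio [-0.24  0.36 -0.27] t 9.775 open 11.6
```

Emit:
arm_command --pt "-0.0002 0 0.001 0 0 0 1" --pt "0 0 0 0 0 0 1"

```text
time_s: 10.02
eef_pos: [479.3, -221.6, 114.1]
ee_rot: [3.141, -0.228, 0.322]
contact_force: [0.6, -0.2, -1.8]
opening: 11.7
```

Emit:
arm_command --pt "-0.0002 0 0.001 0 0 0 1" --pt "0 0 0 0 0 0 1"

```text
time_s: 10.28
eef_pos: [479.4, -221.6, 113.1]
ee_rot: [3.141, -0.228, 0.322]
contact_force: [0.3, -0.3, -0.5]
opening: 11.6
```

```bash
python3 -c "
from h import *
where()
s,d=snap('wrist','w9')
im=d['img'][35:235,120:370];cv2.imwrite('pics/w9c.png',cv2.resize(im,None,fx=3,fy=3,interpolation=cv2.INTER_CUBIC))"
```

```text
corner [-37.89   0.18  73.36]
lip [-46.2    0.18  69.38]
tongue [51.73  0.18 94.14]
tcp [ 1.04  0.88 90.08]
rv rel [-4.000e-04  2.279e-01  1.000e-04] F radio [ 0.18 -0.33 -0.52] t 10.275 open 11.6
```

View pics/w9c.png

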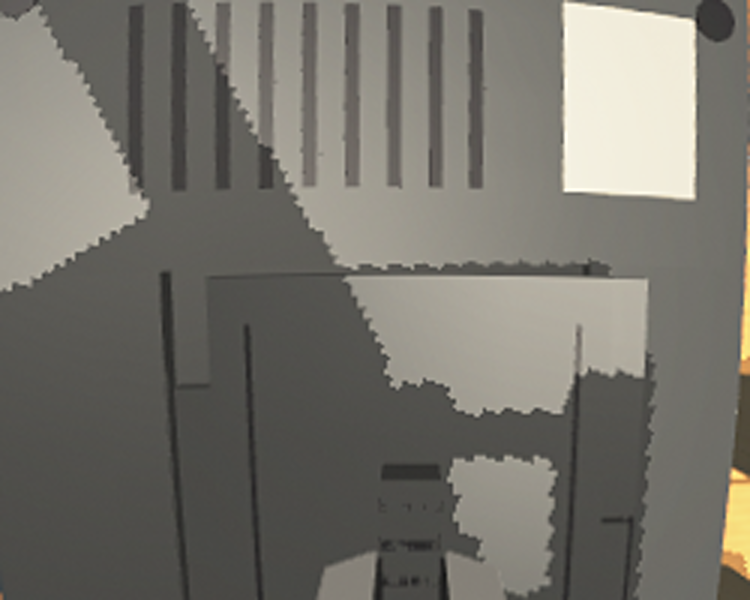

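The door edge sits at v=277 and the recess edge at v=270, so y is about centred, and nothing is touching yet. I'll keep lowering in small steps.

Emit:
arm_command --pt "-0.0002 -0.0003 0.001 0 0 0 1" --pt "0 0 0 0 0 0 1"

```text
time_s: 10.58
eef_pos: [479.6, -221.6, 112.6]
ee_rot: [3.14, -0.228, 0.322]
contact_force: [-1.9, -0.0, 1.4]
opening: 11.5
```

Emit:
arm_command --pt "-0.0002 0 0.001 0 0 0 1" --pt "0 0 0 0 0 0 1"

```text
time_s: 10.82
eef_pos: [479.8, -221.7, 112.2]
ee_rot: [3.14, -0.229, 0.323]
contact_force: [-1.8, 0.7, 2.9]
opening: 11.2
```

```bash
python3 -c "
from h import *
where()"
```

```text
corner [-37.5   0.   72.5]
lip [-4.581e+01 -1.000e-02  6.851e+01]
tongue [5.211e+01 5.000e-02 9.334e+01]
tcp [ 1.42  0.73 89.25]
rv rel [-0.0013  0.2285 -0.0004] F radio [-1.48  1.2   2.95] t 10.825 open 11.2
```

Contact on the ledges shows about 3 N. I'll lift 0.7 mm and slide the lip under the skin.

Emit:
arm_command --pt "0.0002 0 -0.001 0.001 0 0 1" --pt "-0.0024 0 -0.0006 0 0 0 1" --pt "-0.0024 0 -0.0006 0 0 0 1" --pt "0 0 0 0 0 0 1"

```text
time_s: 11.32
eef_pos: [474.7, -223.2, 112.7]
ee_rot: [3.142, -0.229, 0.322]
contact_force: [-0.4, 0.5, -0.3]
opening: 11.7
```

```bash
python3 -c "
from h import *
where()
s,d=snap('wrist','w10')
im=d['img'][35:235,120:370];cv2.imwrite('pics/w10c.png',cv2.resize(im,None,fx=3,fy=3,interpolation=cv2.INTER_CUBIC))"
```

```text
corner [-42.87   0.19  72.92]
lip [-51.19   0.19  68.93]
tongue [46.74  0.2  93.76]
tcp [-3.96  0.9  89.67]
rv rel [-0.000e+00  2.285e-01 -1.000e-04] F radio [-0.2   0.59 -0.33] t 11.325 open 11.7
```

View pics/w10c.png

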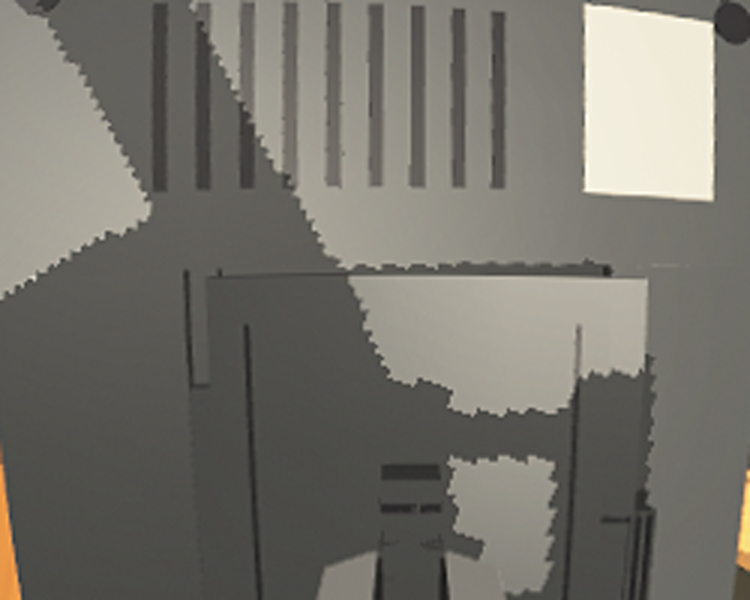

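The skin edge at u≈188 now covers the lip's front, with 22 px of lip still visible, so it is about 3 mm under. I'll slide it further in.

Emit:
arm_command --pt "-0.0015 0 -0.0004 0 0 0 1" --pt "-0.001 0 -0.0002 0 0 0 1" --pt "0 0 0 0 0 0 1"

```text
time_s: 11.75
eef_pos: [472.2, -224.2, 112.8]
ee_rot: [3.141, -0.229, 0.322]
contact_force: [0.2, -1.1, 0.0]
opening: 11.6
```

Emit:
arm_command --pt "-0.001 0 -0.0002 0 0 0 1" --pt "0 0 0 0 0 0 1"

```text
time_s: 12.0
eef_pos: [471.2, -224.5, 112.7]
ee_rot: [3.141, -0.229, 0.322]
contact_force: [-0.2, 0.8, -0.7]
opening: 11.6
```

```bash
python3 -c "
from h import *
where()
s,d=snap('wrist','w11')
im=d['img'][35:235,120:370];cv2.imwrite('pics/w11c.png',cv2.resize(im,None,fx=3,fy=3,interpolation=cv2.INTER_CUBIC))"
```

```text
corner [-46.52   0.08  72.98]
lip [-54.83   0.08  68.99]
tongue [4.308e+01 9.000e-02 9.385e+01]
tcp [-7.61  0.79 89.74]
rv rel [-3.000e-04  2.288e-01 -1.000e-04] F radio [ 0.1   0.85 -0.69] t 12.0 open 11.6
```

View pics/w11c.png

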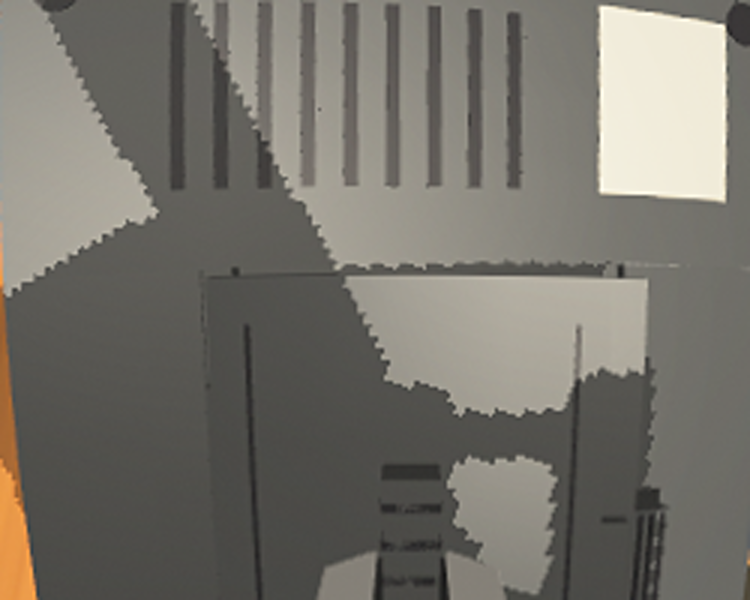

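The lip is now almost fully in: the skin edge is at u≈205, the plate edge at 208, and the force is zero. Next I pivot down about the slot to about 0.08 rad, still above the catch.

```bash
python3 -c "
from h import *
for th in (.18,.13,.08):
    p=tcp_for(-46.8,0.2,73.0,th);plan(p,RY,th,n=1,claw=1)"
```

```text
dp world [ 0.4  0.3 -1.9] rv [ 0.    -0.049  0.   ] dp tool [ 0.  -0.1  2. ] n 1
[[0.0, -0.0001, 0.002, 0.0003, -0.0488, 0.0002, 1]]
dp world [ 1.1  0.5 -3.9] rv [ 0.    -0.099  0.   ] dp tool [ 0.3 -0.1  4.1] n 1
[[0.0003, -0.0001, 0.0041, 0.0003, -0.0988, 0.0002, 1]]
dp world [ 1.6  0.7 -5.9] rv [ 0.    -0.149  0.   ] dp tool [ 0.4 -0.1  6.2] n 1
[[0.0004, -0.0001, 0.0062, 0.0003, -0.1488, 0.0002, 1]]
```

Emit:
arm_command --pt "0.0001 0 0.001 0 -0.025 0 1" --pt "0.0001 0 0.001 0 -0.025 0 1" --pt "0 0 0 0 0 0 1"

```text
time_s: 12.42
eef_pos: [471.7, -224.2, 110.4]
ee_rot: [-3.142, -0.175, 0.322]
contact_force: [-0.4, 0.2, -0.5]
opening: 11.4
```

```bash
python3 -c "
from h import *
where();plan(tcp_for(-46.8,0.2,73.0,.13),RY,.13,n=2,claw=1)"
```

```text
corner [-46.84   0.23  72.77]
lip [-55.36   0.23  69.24]
tongue [43.76  0.24 88.76]
tcp [-7.08  0.93 87.4 ]
rv rel [ 1.000e-04  1.747e-01 -2.000e-04] F radio [-0.3  0.3 -0.5] t 12.425 open 11.4
dp world [ 0.6  0.2 -1.6] rv [-0.    -0.045  0.   ] dp tool [0.4 0.  1.7] n 2
[[0.0002, 0.0, 0.0008, -0.0, -0.0223, 0.0001, 1], [0.0002, 0.0, 0.0008, -0.0, -0.0223, 0.0001, 1]]
```

Emit:
arm_command --pt "0.0002 0 0.0008 0 -0.022 0 1" --pt "0.0002 0 0.0008 0 -0.022 0 1" --pt "0 0 0 0 0 0 1"

```text
time_s: 12.8
eef_pos: [472.3, -223.6, 108.5]
ee_rot: [-3.141, -0.127, 0.323]
contact_force: [-0.0, -0.2, -0.7]
opening: 11.4
```

Emit:
arm_command --pt "0.0001 0 0.001 0 -0.025 0 1" --pt "0 0 0 0 0 0 1"

```text
time_s: 13.05
eef_pos: [472.3, -223.5, 107.3]
ee_rot: [-3.141, -0.1, 0.323]
contact_force: [-0.5, -0.7, 0.2]
opening: 11.4
```

```bash
python3 -c "
from h import *
where();plan(tcp_for(-46.8,0.2,73.0,.08),RY,.08,n=2,claw=1)
s,d=snap('wrist','w12')
im=d['img'][35:235,120:370];cv2.imwrite('pics/w12c.png',cv2.resize(im,None,fx=3,fy=3,interpolation=cv2.INTER_CUBIC))"
```

```text
corner [-47.01   0.61  72.66]
lip [-55.76   0.61  69.77]
tongue [44.54  0.67 81.84]
tcp [-6.26  1.33 84.28]
rv rel [ 0.0008  0.0999 -0.0007] F radio [-0.67 -0.53  0.15] t 13.05 open 11.4
dp world [ 0.5 -0.3 -0.5] rv [-0.001 -0.02   0.001] dp tool [0.4 0.4 0.5] n 2
[[0.0002, 0.0002, 0.0003, -0.0004, -0.01, 0.0003, 1], [0.0002, 0.0002, 0.0003, -0.0004, -0.01, 0.0003, 1]]
```

View pics/w12c.png

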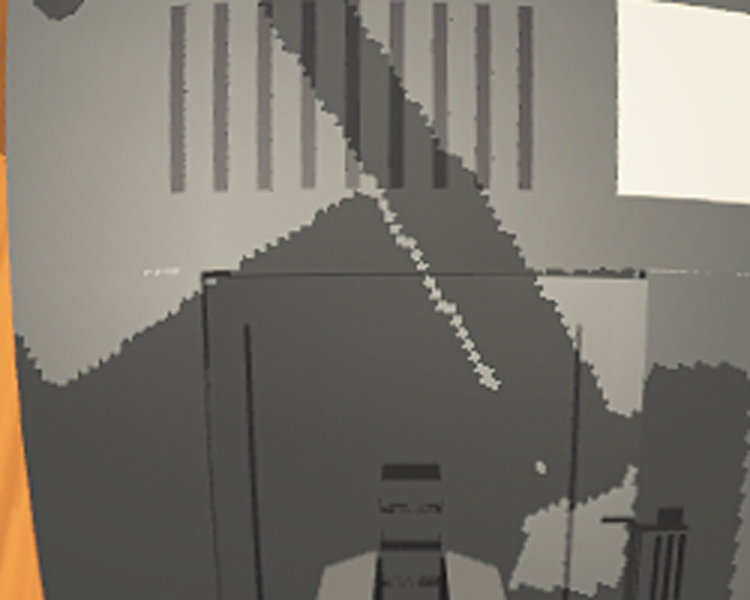

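The gap at the +y end is now about 1.5 mm, so the door is centred, and the catch lies in the cut-out at (660,540). I'll pivot a little more.

Emit:
arm_command --pt "0.0002 0.0003 0.0006 0 -0.02 0 1" --pt "0 0 0 0 0 0 1"

```text
time_s: 13.35
eef_pos: [472.2, -223.8, 106.9]
ee_rot: [-3.14, -0.078, 0.322]
contact_force: [-1.8, 0.7, 1.9]
opening: 11.7
```

Emit:
arm_command --pt "0.0001 0 0.0007 0 -0.02 0 1" --pt "0 0 0 0 0 0 1"

```text
time_s: 13.6
eef_pos: [471.9, -224.2, 106.7]
ee_rot: [-3.141, -0.056, 0.322]
contact_force: [-2.8, -0.3, 2.6]
opening: 11.8
```

```bash
python3 -c "
from h import *
where()"
```

```text
corner [-48.08   0.12  73.87]
lip [-56.95   0.12  71.37]
tongue [43.78  0.15 79.01]
tcp [-6.86  0.83 83.69]
rv rel [ 0.0008  0.0558 -0.0003] F radio [-2.78  0.6   2.59] t 13.6 open 11.8
```

The catch is now touched, at about 3 N. I'll let go and retreat upward.

Emit:
arm_command --pt "0 0 0 0 0 0 0.7" --pt "0 0 0 0 0 0 0.7" --pt "0 0 0 0 0 0 0.7" --pt "0 0 -0.02 0 0 0 0.7" --pt "0 0 -0.05 0 -0.028 0 0.5" --pt "0 0 -0.05 0 -0.028 0 0.4" --pt "0 0 0 0 0 0 0.4"

```text
time_s: 14.48
eef_pos: [467.2, -225.4, 228.5]
ee_rot: [-3.139, -0.0, 0.321]
contact_force: [0.1, -0.1, 0.4]
opening: 54.1
```

```bash
python3 -c "
from h import *
s,d=snap('wrist','w13')
im=d['img'][35:285,100:400];cv2.imwrite('pics/w13c.png',cv2.resize(im,None,fx=2.4,fy=2.4,interpolation=cv2.INTER_CUBIC))
where()"
```

```text
corner [-54.69   2.07 195.31]
lip [-63.69   2.09 193.33]
tongue [ 37.31   1.96 195.05]
tcp [-12.97   2.67 202.7 ]
rv rel [ 0.0065 -0.0027  0.0011] F radio [-0.64  1.26 -1.02] t 14.525 open 55.6
```

View pics/w13c.png

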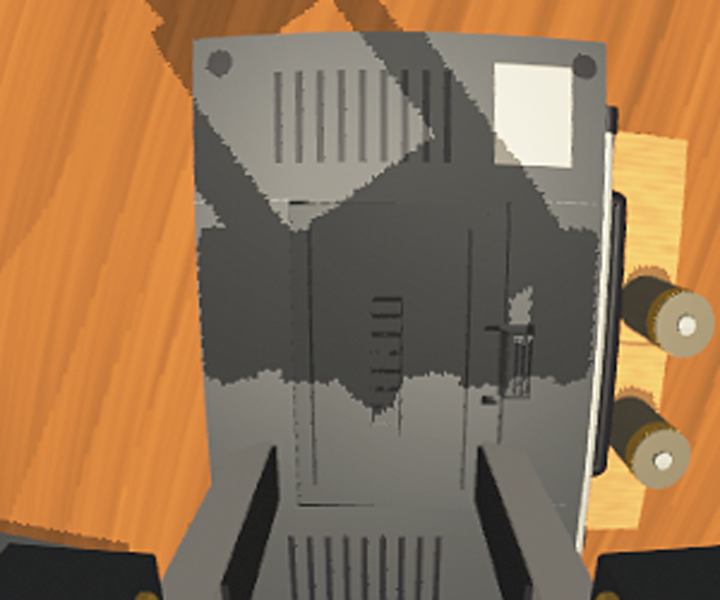

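The door lies in the recess with its lip hooked at u≈292 and its catch end resting on the catch at (517,350). I'll turn the gripper 90° so the two fingertips straddle the catch, about 50 mm apart, and press on both sides.

```bash
python3 -c "
from h import *
u=np.array([np.cos(RY),np.sin(RY)])
p=[*(RO+34*u),140];print(p);plan(p,RY-np.pi/2,0,n=10,claw=.47)"
```

```text
[np.float64(510.9525491549545), np.float64(-212.0402103641734), 140]
dp world [ 45.4  12.3 -85.7] rv [-0.003  0.007  1.57 ] dp tool [47.2  3.2 85.5] n 10
[[0.0047, 0.0003, 0.0086, -0.0003, 0.0007, 0.157, 0.47], [0.0047, -0.0004, 0.0086, -0.0003, 0.0007, 0.157, 0.47], [0.0046, -0.0012, 0.0086, -0.0003, 0.0007, 0.157, 0.47], [0.0043, -0.0019, 0.0086, -0.0003, 0.0007, 0.157, 0.47], [0.004, -0.0025, 0.0086, -0.0003, 0.0007, 0.157, 0.47], [0.0035, -0.0031, 0.0086, -0.0003, 0.0007, 0.157, 0.47], [0.003, -0.0036, 0.0086, -0.0003, 0.0007, 0.157, 0.47], [0.0024, -0.0041, 0.0086, -0.0003, 0.0007, 0.157, 0.47], [0.0017, -0.0044, 0.0086, -0.0003, 0.0007, 0.157, 0.47], [0.001, -0.0046, 0.0086, -0.0003, 0.0007, 0.157, 0.47]]
```

Emit:
arm_command --pt "0.0047 0.0003 0.007 0 0.0007 0.157 0.47" --pt "0.0047 -0.0004 0.007 0 0.0007 0.157 0.47" --pt "0.0046 -0.0012 0.007 0 0.0007 0.157 0.47" --pt "0.0043 -0.002 0.007 0 0.0007 0.157 0.47" --pt "0.004 -0.0025 0.007 0 0.0007 0.157 0.47" --pt "0.0035 -0.003 0.007 0 0.0007 0.157 0.47" --pt "0.003 -0.0036 0.007 0 0.0007 0.157 0.47" --pt "0.0024 -0.004 0.007 0 0.0007 0.157 0.47" --pt "0.0017 -0.0044 0.007 0 0.0007 0.157 0.47" --pt "0 0 0 0 0 0 0.47"

```text
time_s: 15.78
eef_pos: [492.9, -204.6, 136.5]
ee_rot: [3.125, 0.037, -1.14]
contact_force: [-0.1, 0.3, 0.1]
opening: 49.6
```

```bash
python3 -c "
from h import *
u=np.array([np.cos(RY),np.sin(RY)])
p=[*(RO+34*u),125];plan(p,RY-np.pi/2,0,n=2,claw=.47)
snap('wrist','w14');print(arm.get_state()['opening'])"
```

```text
dp world [ 18.1  -7.5 -11.5] rv [0.019 0.036 0.109] dp tool [ 14.8 -13.5  10.8] n 2
[[0.0074, -0.0067, 0.0054, 0.0093, 0.0182, 0.0543, 0.47], [0.0069, -0.0071, 0.0056, 0.0093, 0.0182, 0.0543, 0.47]]
49.93411188073105
```

View pics/w14.png

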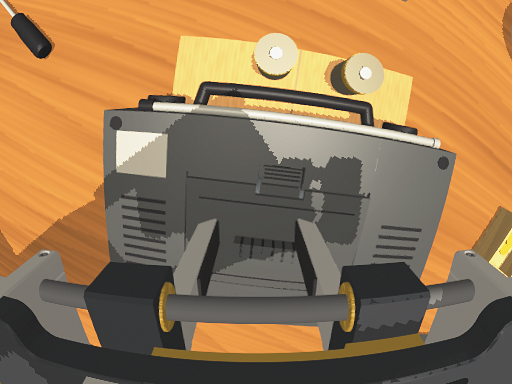

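Emit:
arm_command --pt "0.006 -0.006 0.001 0.009 0.018 0.054 0.47" --pt "0.006 -0.006 0.001 0.009 0.018 0.05 0.47" --pt "0 0 0 0 0 0 0.47" --pt "0 0 0 0 0 0 0.47"

```text
time_s: 16.32
eef_pos: [506.7, -210.5, 132.5]
ee_rot: [3.139, 0.003, -1.238]
contact_force: [-0.7, -0.0, 0.4]
opening: 49.5
```

```bash
python3 -c "
from h import *
u=np.array([np.cos(RY),np.sin(RY)])
p=[*(RO+34*u),120];plan(p,RY-np.pi/2,0,n=2,claw=.47)
s,d=snap('wrist','w15');print(arm.get_state()['opening'],s['dq'].round(3))
im=d['img'][100:300,130:380];cv2.imwrite('pics/w15c.png',cv2.resize(im,None,fx=3,fy=3,interpolation=cv2.INTER_CUBIC))"
```

```text
dp world [  4.2  -1.5 -12.5] rv [0.002 0.003 0.011] dp tool [ 2.9 -3.5 12.4] n 2
[[0.0014, -0.0018, 0.0062, 0.0012, 0.0013, 0.0054, 0.47], [0.0014, -0.0018, 0.0062, 0.0012, 0.0013, 0.0054, 0.47]]
49.94585803931052 [-0.001 -0.001  0.004 -0.001 -0.002 -0.014]
```

View pics/w15c.png

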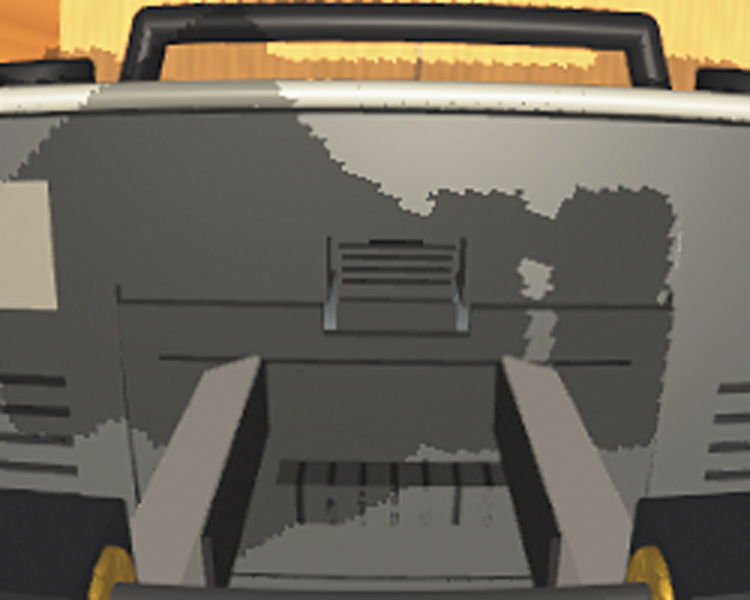

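The catch is at (397,290) and the fingertips straddle it at (265,360) and (500,360). I'll shift 3 mm sideways and 3.5 mm toward the catch while going down.

Emit:
arm_command --pt "0.0014 -0.0018 0.005 0.001 0.001 0.005 0.47" --pt "0.0014 -0.0018 0.004 0.001 0.001 0.005 0.47" --pt "0 0 0 0 0 0 0.47"

```text
time_s: 16.75
eef_pos: [511.0, -212.1, 122.8]
ee_rot: [3.141, 0.001, -1.248]
contact_force: [-0.5, -0.1, -0.0]
opening: 49.7
```

```bash
python3 -c "
from h import *
u=np.array([np.cos(RY),np.sin(RY)])
p=[*(RO+34*u),112];plan(p,RY-np.pi/2,0,n=2,claw=.47)
s,d=snap('wrist','w16');print(s['contact_force'])
im=d['img'][100:300,130:380];cv2.imwrite('pics/w16c.png',cv2.resize(im,None,fx=3,fy=3,interpolation=cv2.INTER_CUBIC))"
```

```text
dp world [ -0.1   0.1 -10.8] rv [0.    0.001 0.001] dp tool [-0.1  0.  10.8] n 2
[[-0.0, 0.0, 0.0054, 0.0002, 0.0004, 0.0004, 0.47], [-0.0, 0.0, 0.0054, 0.0002, 0.0004, 0.0004, 0.47]]
[-0.53770906 -0.11885645 -0.04340942]
```

View pics/w16c.png

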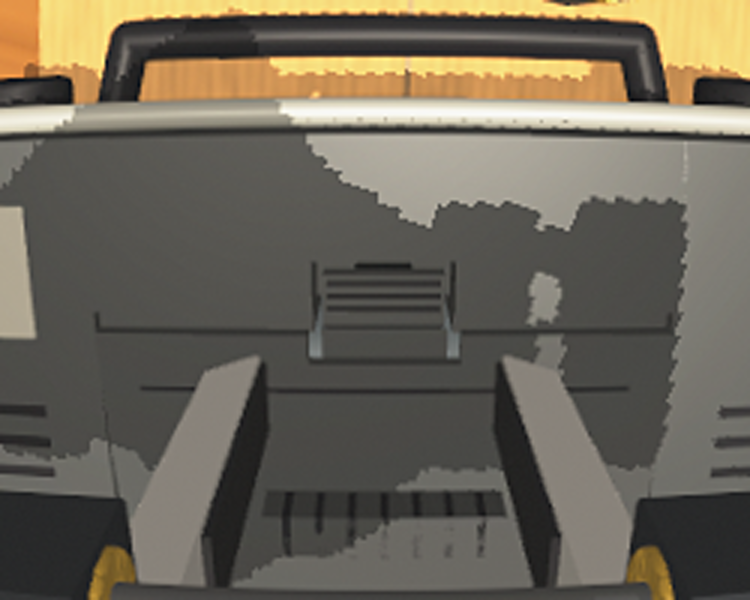

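Emit:
arm_command --pt "0 0 0.005 0 0 0 0.47" --pt "0 0 0.005 0 0 0 0.47" --pt "0 0 0 0 0 0 0.47"

```text
time_s: 17.18
eef_pos: [511.0, -212.0, 112.2]
ee_rot: [3.141, 0.001, -1.248]
contact_force: [0.0, 0.9, -0.4]
opening: 49.9
```

Emit:
arm_command --pt "0 0 0.0025 0 0 0 0.47" --pt "0 0 0 0 0 0 0.47"

```text
time_s: 17.42
eef_pos: [511.0, -212.0, 109.5]
ee_rot: [3.141, 0.001, -1.248]
contact_force: [-0.7, 0.1, 0.1]
opening: 49.8
```

```bash
python3 -c "
from h import *
s,d=snap('wrist','w17');print(s['contact_force'],s['eef_pos'])
im=d['img'][100:300,130:380];cv2.imwrite('pics/w17c.png',cv2.resize(im,None,fx=3,fy=3,interpolation=cv2.INTER_CUBIC))"
```

```text
[-0.68238226  0.05679675  0.1301763 ] [ 510.97812425 -212.02496868  109.53666124]
```

View pics/w17c.png

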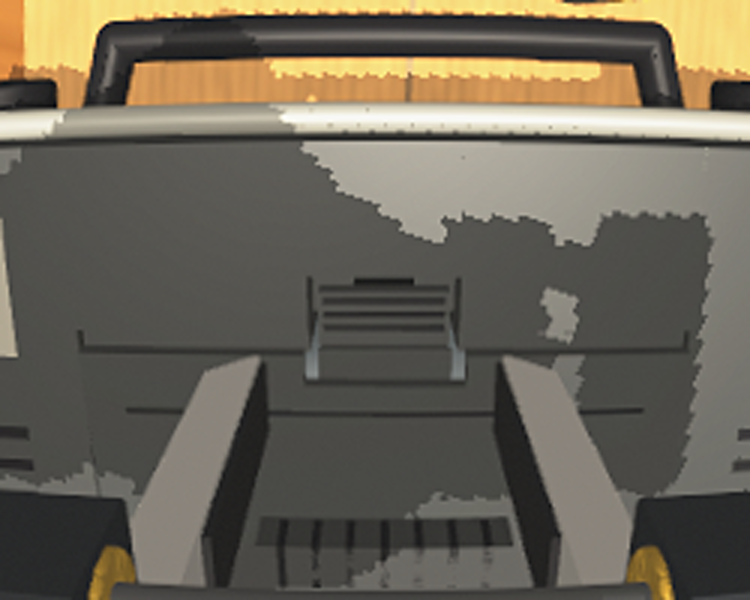

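The finger ends at v≈357 are close to the door's edge at v≈350, so I'll move back 4 mm toward the ridge and then press in small steps.

Emit:
arm_command --pt "0 0.004 0.001 0 0 0 0.47" --pt "0 0 0.001 0 0 0 0.47" --pt "0 0 0 0 0 0 0.47"

```text
time_s: 17.85
eef_pos: [507.2, -213.6, 107.9]
ee_rot: [-3.141, -0.0, -1.248]
contact_force: [0.1, -0.3, 1.3]
opening: 50.1
```

Emit:
arm_command --pt "0 0 0.001 0 0 0 0.47" --pt "0 0 0 0 0 0 0.47"

```text
time_s: 18.1
eef_pos: [507.3, -213.7, 106.9]
ee_rot: [-3.141, -0.0, -1.248]
contact_force: [-0.3, 0.4, -0.7]
opening: 49.7
```

Emit:
arm_command --pt "0 0 0.001 0 0 0 0.47" --pt "0 0 0 0 0 0 0.47"

```text
time_s: 18.35
eef_pos: [507.5, -213.8, 106.1]
ee_rot: [-3.141, -0.001, -1.248]
contact_force: [-1.5, -0.6, -0.0]
opening: 49.8
```

Emit:
arm_command --pt "0 0 0.001 0 0 0 0.47" --pt "0 0 0 0 0 0 0.47"

```text
time_s: 18.6
eef_pos: [507.5, -213.8, 105.7]
ee_rot: [-3.141, -0.001, -1.248]
contact_force: [-0.4, 1.2, 1.7]
opening: 50.0
```

Emit:
arm_command --pt "0 0 0.001 0 0 0 0.47" --pt "0 0 0.001 0 0 0 0.47"

```text
time_s: 18.85
eef_pos: [507.7, -213.8, 104.4]
ee_rot: [-3.141, -0.001, -1.248]
contact_force: [-1.7, -0.0, 3.9]
opening: 49.8
```

Emit:
arm_command --pt "0 0 0.0015 0 0 0 0.47" --pt "0 0 0.001 0 0 0 0.47"

```text
time_s: 19.1
eef_pos: [507.7, -213.9, 101.9]
ee_rot: [-3.141, -0.001, -1.248]
contact_force: [-1.7, 0.4, 4.7]
opening: 49.6
```

Emit:
arm_command --pt "0 0 0.0015 0 0 0 0.47" --pt "0 0 0.0015 0 0 0 0.47"

```text
time_s: 19.35
eef_pos: [508.0, -214.0, 100.5]
ee_rot: [-3.141, -0.001, -1.248]
contact_force: [-5.5, 3.3, 17.8]
opening: 49.7
```

```bash
python3 -c "
from h import *
s,d=snap('wrist','w18');print(s['contact_force'],s['eef_pos'])
im=d['img'][100:300,130:380];cv2.imwrite('pics/w18c.png',cv2.resize(im,None,fx=3,fy=3,interpolation=cv2.INTER_CUBIC))"
```

```text
[-5.51627223  3.29086064 17.82858069] [ 507.97268333 -214.01820038  100.50636821]
```

View pics/w18c.png

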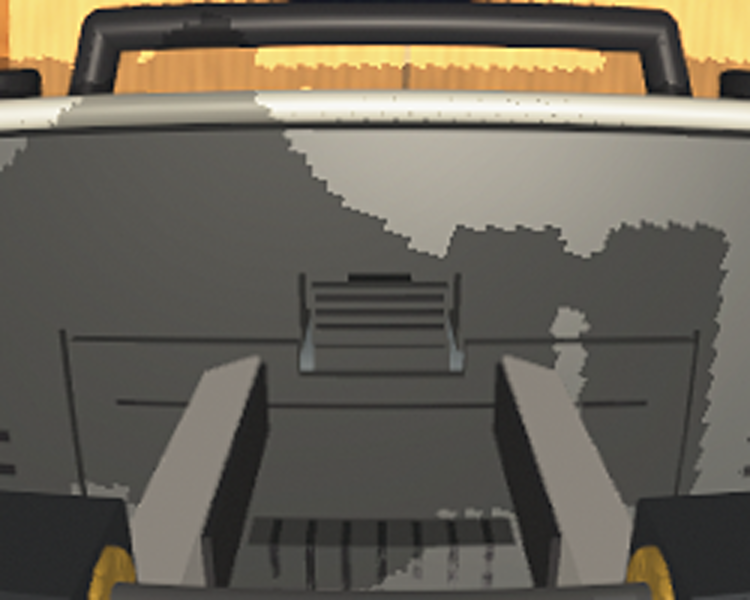

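Emit:
arm_command --pt "0 0 0.0002 0 0 0 0.47" --pt "0 0 0 0 0 0 0.47"

```text
time_s: 19.65
eef_pos: [507.9, -214.0, 100.6]
ee_rot: [-3.141, -0.001, -1.247]
contact_force: [-0.2, -0.2, 3.6]
opening: 49.9
```

Emit:
arm_command --pt "0 0 -0.003 0 0 0 0.47" --pt "0 0 -0.02 0 0 0 0.47" --pt "0 0 -0.03 0 0 0 0.47" --pt "0 0 0 0 0 0 0.47"

```text
time_s: 20.15
eef_pos: [507.2, -213.5, 151.5]
ee_rot: [3.141, 0.001, -1.248]
contact_force: [-0.2, -0.3, -0.4]
opening: 49.5
```

```bash
python3 -c "
from h import *
s,d=snap('wrist','w19');print(s['contact_force'],s['eef_pos'])
im=d['img'][90:290,130:380];cv2.imwrite('pics/w19c.png',cv2.resize(im,None,fx=3,fy=3,interpolation=cv2.INTER_CUBIC))
s,d=snap('side','side19')
im=d['img'][225:345,240:390];cv2.imwrite('pics/side19c.png',cv2.resize(im,None,fx=4,fy=4,interpolation=cv2.INTER_CUBIC))"
```

```text
[-0.23512717 -0.30458647 -0.44685118] [ 507.18612802 -213.53791667  151.47853401]
```

View pics/w19c.png

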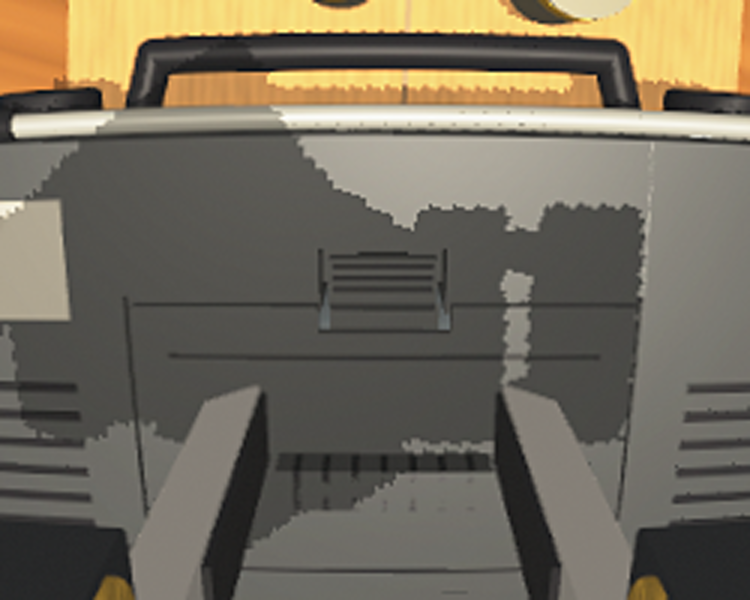

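View pics/side19c.png

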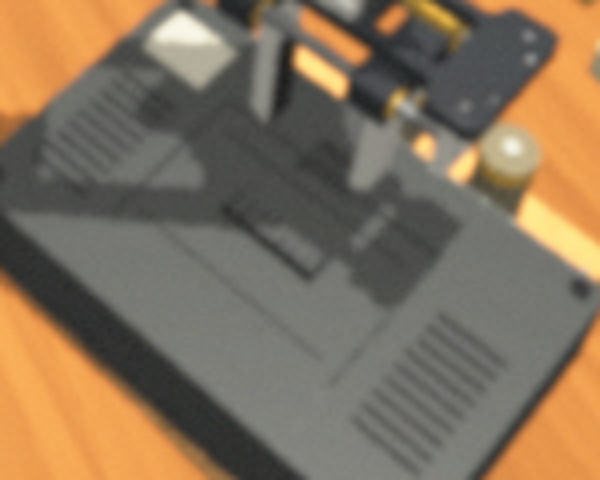

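The door looks flush in both views. As a check on the snap, I'll compare the catch's back edge with the recess edge against the rest position, before and after pressing.

```bash
python3 -c "
from h import *
u=np.array([np.cos(RY),np.sin(RY)]);v=np.array([-u[1],u[0]])
def pp(fn,b,k,X,Y,Z,h):
    p=proj(fn,[*(RO+X*u+Y*v),Z+h]); return np.round([(p[0]-b[0]+.5)*k-.5,(p[1]-b[1]+.5)*k-.5],1)
for h in (21.7,23.2):
  for fn,b in [('w15',(130,100)),('w16',(130,100)),('w17',(130,100)),('w18',(130,100)),('w19',(130,90))]:
    print(h,fn,'edge',pp(fn,b,3,47,30,78,h),'catch rest',pp(fn,b,3,59,0,86,h),'+3mm',pp(fn,b,3,62,0,86,h),'nose top x47',pp(fn,b,3,47.4,0,86,h),'nose',pp(fn,b,3,42,0,74.4,h))
a=[]
for fn,b in [('w17',(100,130)),('w19',(90,130))]:
    im=cv2.imread(f'pics/{fn}.png')[b[0]+35:b[0]+120,b[1]+60:b[1]+190]; a.append(cv2.resize(im,(780,296),interpolation=cv2.INTER_CUBIC))
cv2.imwrite('pics/cmp.png',cv2.convertScaleAbs(np.vstack(a),alpha=1.8))
"
```

```text
21.7 w15 edge [276.  283.7] catch rest [397.1 246.3] +3mm [397.3 234. ] nose top x47 [396.3 293. ] nose [395.3 299.8]
21.7 w16 edge [259.3 310.5] catch rest [383.7 271.8] +3mm [383.7 259.1] nose top x47 [383.6 320. ] nose [383.4 325.6]
21.7 w17 edge [252.2 328.5] catch rest [384.3 288.6] +3mm [384.4 275.1] nose top x47 [384.2 339.6] nose [383.9 344.3]
21.7 w18 edge [241.5 327.2] catch rest [380.  284.9] +3mm [380.  270.7] nose top x47 [379.9 338.7] nose [379.8 343.8]
21.7 w19 edge [272.  292.9] catch rest [382.8 256.3] +3mm [382.9 244.9] nose top x47 [382.7 299.6] nose [382.6 307.2]
23.2 w15 edge [275.3 285.4] catch rest [397.2 247.9] +3mm [397.4 235.5] nose top x47 [396.4 294.9] nose [395.4 301.6]
23.2 w16 edge [258.5 312.4] catch rest [383.7 273.6] +3mm [383.8 260.8] nose top x47 [383.6 322.1] nose [383.4 327.6]
23.2 w17 edge [251.3 330.7] catch rest [384.3 290.6] +3mm [384.4 277. ] nose top x47 [384.2 342. ] nose [383.9 346.6]
23.2 w18 edge [240.5 329.5] catch rest [380. 287.] +3mm [380.  272.7] nose top x47 [379.9 341.2] nose [379.8 346.2]
23.2 w19 edge [271.3 294.4] catch rest [382.8 257.6] +3mm [382.9 246.1] nose top x47 [382.7 301.2] nose [382.6 308.7]
```

View pics/cmp.png

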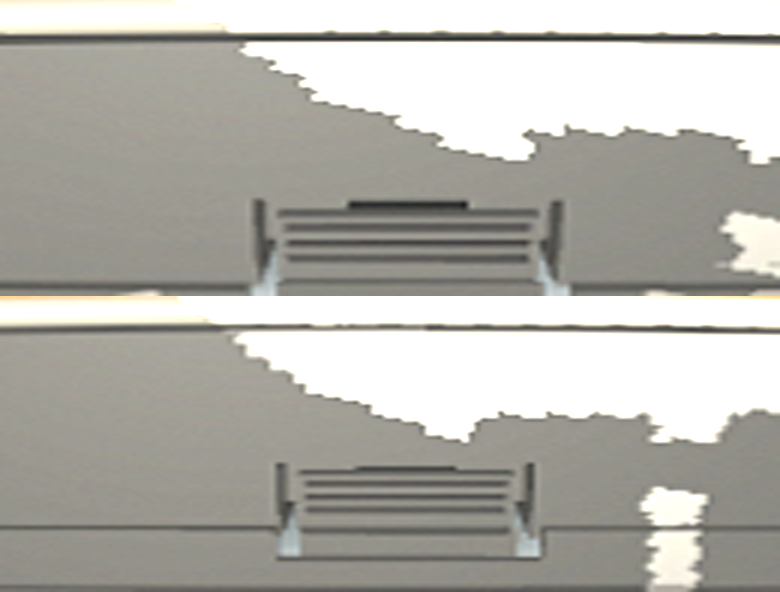

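The images are ambiguous about the catch because the viewing height differs. I'll look from the same pose as before pressing (TCP at about z 110) and then press once more to confirm.

```bash
python3 -c "
from h import *
plan([511,-212,109.5],RY-np.pi/2,0,n=2,claw=.47)"
```

```text
dp world [  6.1   0.2 -39. ] rv [0.005 0.006 0.001] dp tool [ 2. -6. 39.] n 2
[[0.001, -0.003, 0.0195, 0.0024, 0.0029, 0.0005, 0.47], [0.0009, -0.0029, 0.0195, 0.0024, 0.0029, 0.0005, 0.47]]
```

Emit:
arm_command --pt "0.001 -0.0025 0.017 0.002 0.002 0 0.47" --pt "0.0005 -0.002 0.016 0.001 0.001 0 0.47" --pt "0 0 0 0 0 0 0.47" --pt "0 0 0 0 0 0 0.47"

```text
time_s: 20.75
eef_pos: [506.4, -210.0, 107.4]
ee_rot: [3.134, 0.01, -1.248]
contact_force: [-0.0, 0.4, -0.0]
opening: 50.0
```

```bash
python3 -c "
from h import *
s,d=snap('wrist','w20');print(s['eef_pos'],s['ee_rot'])
plan([511,-212,109.5],RY-np.pi/2,0,n=1,claw=.47)"
```

```text
[ 506.43012192 -209.97448638  107.4428307 ] [ 3.13369228  0.01024158 -1.24781087]
dp world [ 4.8 -2.1  2.1] rv [0.008 0.011 0.001] dp tool [ 3.5 -3.8 -2.2] n 1
[[0.0035, -0.0038, -0.0022, 0.0082, 0.0105, 0.0011, 0.47]]
```

Emit:
arm_command --pt "0.0035 -0.0038 -0.0022 0.008 0.01 0.001 0.47" --pt "0 0 0 0 0 0 0.47" --pt "0 0 0 0 0 0 0.47"

```text
time_s: 21.18
eef_pos: [512.4, -212.8, 111.1]
ee_rot: [-3.139, -0.003, -1.249]
contact_force: [0.4, 0.1, 0.1]
opening: 49.9
```

```bash
python3 -c "
from h import *
s,d=snap('wrist','w21');print(s['eef_pos'],s['ee_rot'])
a=[]
for fn in ['w17','w21']:
    im=cv2.imread(f'pics/{fn}.png')[180:240,195:325]; a.append(cv2.resize(im,(780,300),fx=6,fy=5,interpolation=cv2.INTER_CUBIC))
cv2.imwrite('pics/cmp2.png',cv2.convertScaleAbs(np.vstack(a),alpha=1.6))
"
```

```text
[ 512.35172906 -212.82778581  111.14507676] [-3.13922425e+00 -2.55023711e-03 -1.24886722e+00]
```

View pics/cmp2.png

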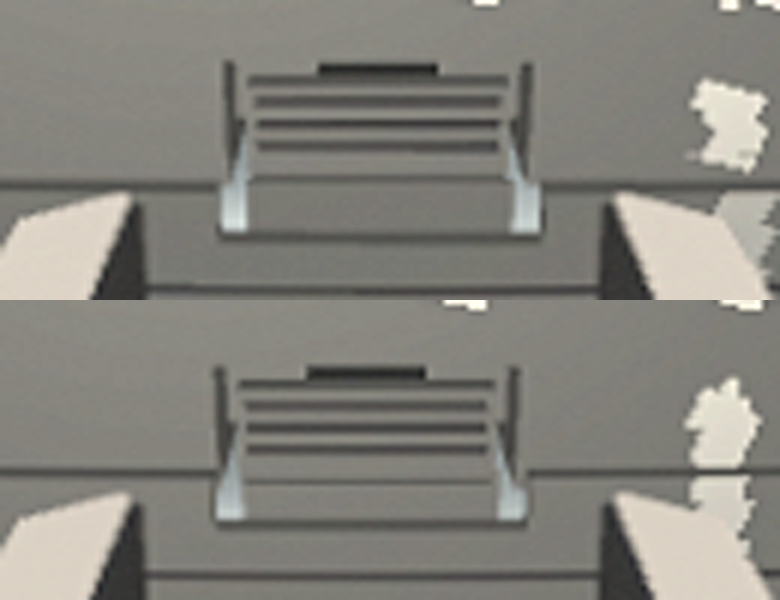

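Relative to the fixed guide slots, the catch is back where it was before pressing: 16 px below the slot tops in both views. The door's end edge is now clearly lower, by about 19 px in the crop. That fits a snapped catch. I'll touch lightly to confirm the bottom height.

Emit:
arm_command --pt "-0.0008 0.005 0.003 -0.002 -0.002 0 0.47" --pt "0 0 0.003 0 0 0 0.47" --pt "0 0 0.002 0 0 0 0.47" --pt "0 0 0 0 0 0 0.47"

```text
time_s: 21.72
eef_pos: [506.8, -213.7, 102.7]
ee_rot: [-3.141, -0.0, -1.249]
contact_force: [-0.9, -0.6, 0.5]
opening: 50.0
```

Emit:
arm_command --pt "0 0 0.001 0 0 0 0.47" --pt "0 0 0 0 0 0 0.47"

```text
time_s: 21.98
eef_pos: [506.9, -213.7, 101.5]
ee_rot: [-3.141, -0.0, -1.249]
contact_force: [-0.1, -0.4, 0.8]
opening: 49.8
```

Emit:
arm_command --pt "0 0 0.001 0 0 0 0.47" --pt "0 0 0 0 0 0 0.47"

```text
time_s: 22.22
eef_pos: [507.2, -213.8, 100.7]
ee_rot: [-3.141, -0.001, -1.249]
contact_force: [-0.1, -0.2, -0.1]
opening: 50.1
```

Emit:
arm_command --pt "0 0 0.001 0 0 0 0.47"

```text
time_s: 22.35
eef_pos: [507.2, -213.9, 100.6]
ee_rot: [-3.141, -0.001, -1.249]
contact_force: [-2.8, 1.4, 9.2]
opening: 49.7
```

Emit:
arm_command --pt "0 0 0.001 0 0 0 0.47"

```text
time_s: 22.48
eef_pos: [507.2, -213.9, 100.6]
ee_rot: [-3.141, -0.001, -1.249]
contact_force: [-3.5, 1.4, 6.8]
opening: 50.0
```

The bottom is solid at z = 100.6 under 9 N, the same as the first press. I'll retreat and do a final check.

Emit:
arm_command --pt "0 0 -0.005 0 0 0 0.47" --pt "0 0 -0.05 0 0 0 0.47" --pt "0 0 -0.05 0 0 0 0.47" --pt "0 0.02 -0.03 0 0 0 0.47" --pt "0 0 0 0 0 0 0.47" --pt "0 0 0 0 0 0 0.47"

```text
time_s: 23.22
eef_pos: [487.6, -219.6, 237.8]
ee_rot: [3.141, 0.001, -1.249]
contact_force: [-0.1, -0.5, 0.0]
opening: 49.7
```

```bash
python3 -c "
from h import *
s,d=snap('wrist','w22');print(s['eef_pos'],s['time_s'],s['dq'].round(3))
im=d['img'][60:290,110:400];cv2.imwrite('pics/w22c.png',cv2.resize(im,None,fx=2.6,fy=2.6,interpolation=cv2.INTER_CUBIC))
u=np.array([np.cos(RY),np.sin(RY)]);v=np.array([-u[1],u[0]])
print([np.round((np.array(proj('w22',[*(RO+X*u+Y*v),78+22.5]))-[110,60])*2.6).tolist() for X,Y in [(47,71.5),(47,-71.5),(-48,71.5),(-48,-71.5),(90,145),(90,-145)]])
a=np.zeros((560,760,3),np.uint8)
x=cv2.imread('pics/scene0.png');s2,d2=snap('scene','scene22')
cv2.imwrite('pics/dif.png',cv2.resize(cv2.absdiff(x,d2['img']),(512,384)))"
```

```text
[ 487.55819363 -219.5720451   237.8001806 ] 23.225 [-0.002 -0.008 -0.006 -0.004 -0.002  0.001]
[[213.0, 231.0], [554.0, 231.0], [225.0, 440.0], [541.0, 441.0], [48.0, 138.0], [718.0, 139.0]]
```

View pics/w22c.png

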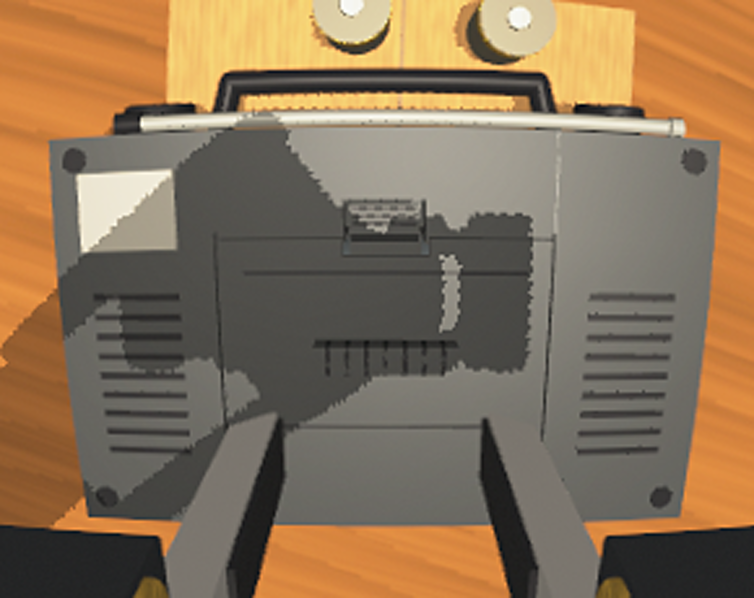

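View pics/dif.png

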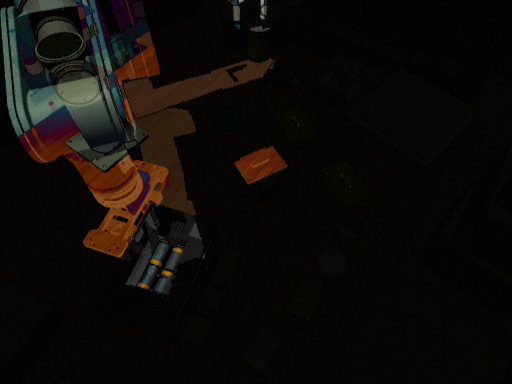

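In the final wrist view the door sits flush, with its outline from (215,237) to (553,237) and even gaps. The catch stands over the cut-out at (385,235). The scene difference image shows only the arm, its shadow and the door, so no bystander moved. I'm handing the job in.

```bash
python3 -c "
from h import *
print(arm.sign_off())"
```

```text
the job is handed in; nothing more can be done
None
```

The battery door is back on the radio, and I handed the job in at about 23 s of the 58 s allowed. I gripped the grey door by its ridge and slid the lip about 7 mm under the slot's skin, tilted about 13°. I then pivoted it down until it touched the catch, let go, and pressed with both fingertips either side of the catch.

**What the last checks showed:**
- **Seating:** the door bottomed at the same fingertip height, z = 100.6 mm, in two separate presses. The second press took 9 N without moving it. The outline looks flush with even gaps all round.
- **Catch:** in the views before and after pressing, the catch sits in the same place against its guide slots, while the door's catch end is clearly lower. That means it has snapped over.
- **Forces:** the highest wrist reading was about 19 N in total (17.8 N vertical), against the 30 N limit.
- **Surroundings:** comparing the first and last scene pictures shows only the arm, its shadow and the door changed. Nothing else on the counter moved visibly.

**What disagreed or is less certain:**
- The carton height came out as 13 to 23 mm depending on the view. I settled it by touch: the ledge contact put it at about 21.7 mm.
- One of the catch pictures taken after pressing was hard to read because it was taken from a different height. I repeated it from almost the pose used before pressing.
- I judged the catch's return to rest from pictures only. It was not measured directly.

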